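# Put the enamel moulds away rim-down in the two-tier stand

## Robot

A 7-joint arm with a two-finger parallel gripper is mounted at the origin on a cart in front of the work surface, level with it; the furniture and walls round the work are solid. World frame = base frame: x ahead of the robot, y to its left, z up, the work surface at z = 0. Lengths are in m, angles in rad, forces in N, time in s.
With the tool pointing down it reaches from about 0.35 to 0.9 m from the base axis. Payload 7.2 kg.
Tool frame: the origin (TCP) lies at the very end of the fingers, on their centre line; the grasp point (between the pads) lies 19 mm behind it (tcp_to_grasp is the distance from the TCP to the grasp point, in m); z points along the fingers, y is the line along which they close (so a half turn about z gives the same grasp; the last joint's range is limited). The gripper opens to 88 mm and grips with 3 to 60 N. Pads are 20 mm wide; open, the fingers measure 115 mm over their backs; the gripper's body (75 mm by 178 mm) begins 61 mm behind the grasp point.
Start: joints at [1.09, 0.411, -0.013, 1.596, 0.006, 1.134, -0.082], TCP at [0.251, -0.573, 0.201] pointing down, gripper open.
Joint ranges: [-2.95, 2.95], [-0.29, 1.99], [-1.47, 1.44], [0.14, 2.54], [-1.03, 4.17], [0.13, 1.85], [-2.86, 2.86]. Speed limits (rad/s): [2.39, 2.39, 3.01, 3.01, 3.14, 3.14, 3.14].

## Interface

Orientations are given as a rotation vector (axis times angle).
In Python, from plant import * gives the robot as it stands.
- The arm moves only by the tool carry_out, never from a script. Its argument "motion" is a list that holds one entry, the list of rows, each a list of 7 numbers: the opening, from 0 (shut) to 1 (fully open), then the shift along the tool's x, y, z in m, then the turn, a rotation vector about the tool's x, y, z in rad. In form: [[[grip, dx, dy, dz, ax, ay, az], ...]]. A call has 1 to 20 rows; each row is the pose to reach, as a shift and turn from the pose commanded when the call began, along the tool's axes at that moment; what a row does not reach only later rows make up. A row lasts 1/10 s, in which the tool goes at most 50 mm and 8.59 degrees, less where a joint would pass 70% of its speed; a pose out of reach is approached as far as the arm can. A call with a gripper value outside its range is refused whole. The fingers move at their own pace and stop on an object; the grip force is fixed at half the most. Time passes only in rows, so rows that repeat a pose let the fingers close. It gives the time, the measured TCP pose, the force, the opening and the grip force at its end, in the units of the state.
- get_obs(): the state, without advancing time (a new reading comes with each control period).
- read_camera(name): name is "side" or "top"; returns (picture, depth): 384x512x3 uint8, blue, green, red; 384x512 float32, m along the optical axis (not along the pixel's ray), 0 where there is no reading.
- camera_params(name): a dict with "K" (3x3 intrinsics, pixels), "origin" and "orientation" of the camera in the world. Camera axes: x right, y up, looking along -z (the intrinsics and any distortion apply to the point x, -y, -z); pixel columns grow to the right and rows downward; lengths in m; the calibration is good to about 2 mm. A picture is of the moment at which its call begins. camera_params takes no time and is no camera call.
- sign_off(): hands the job in; it is judged then, once.
The state is a dict: "time_s": time; "q": joint angles; "qd": joint speeds; "effort": joint torques, N m; "ee_pos": TCP position; "tcp_rot": TCP orientation; "wrist_force": force on the tool from outside, world axes, zero at the start; "torque": the same for the moment, N m; "grip_width": opening from 0.0 (shut) to 1.0 (fully open); "finger_force": force on a finger pad.
Only numpy, scipy, OpenCV 4.12 (cv2) and the standard library are available. Lean on these libraries where they do the work, as an engineer would, in place of code of your own. Each camera call takes 0.05 s, during which the arm holds its last target. There are 200 camera calls.

## Task

Put the washed enamel moulds away in the two-tier wooden stand, each rim-down over the pad of its own colour and fully down in its pocket, turning over those that are not rim-down. First fill the lower tray with the red and blue moulds, then set the upper tray on top so that its four corner holes drop over the four posts and it rests level on them, and only then put the yellow and green moulds in the upper tray. One mould may be missing; its pocket stays empty. Leave the mug and the garlic bulb where they are.

Things in the scene. Friction and masses are not known exactly. Their poses are not given: they have to be found in the camera images.
- stand: lower tray of the stand, fixed: a pale wooden board 292 x 118 mm, top face at z = 16 mm, with two square pockets 66 x 66 mm, 6 mm deep (floor 10 mm up), centred 80 mm either side of the middle along its x. Four steel posts at x = +-130, y = +-44 mm: 16 mm thick up to a shoulder at 62 mm, then a pin 11 mm thick, its tip tapered, to 82 mm. Origin: middle of the underside; x along its length, z up
- pad_red: red square locating pad, 46 x 46 x 12 mm, fixed on the floor of one pocket of the lower tray; the red mould's place. Origin: middle of its underside = middle of the pocket floor, 10 mm above the worktop; x and y along the pocket's sides. A mould rim-down fits over it and stands on the pocket floor with 3 mm of play to each pocket wall; the other way up it stands on the pad, 12 mm too high, and would hold the upper tray off its shoulders
- pad_blue: blue square locating pad in the other pocket of the lower tray, like the red one; the blue mould's place. Red and blue may be either way round
- upper_tray: loose upper tray, 400 g: pale wooden board 292 x 118 x 14 mm with two pockets like those of the lower tray (66 x 66 mm, 6 mm deep, centred at x = +-80 mm, pads 46 x 46 x 12 mm), four ringed corner holes 15 mm wide at x = +-130, y = +-44 mm, and a carrying handle in the middle. Origin: middle of the underside; x along its length, z up. It fits on the stand either way round; seated, its origin is 62 mm above that of the stand
- tray_handle (a point): middle of the upper tray's grip bar, 62 mm above the tray's underside: a dark wooden bar 70 mm long along the tray's x, 14 mm thick across and 16 mm high, with a cap 21 mm wide and 6 mm thick from 69 to 75 mm above the underside; held up by two steel rods 10 mm thick at x = +-26 mm
- pocket_yellow (a point): middle of the floor of the upper tray's pocket with the yellow pad, the yellow mould's place; axes as the upper tray
- pocket_green (a point): middle of the floor of the upper tray's pocket with the green pad, the green mould's place; axes as the upper tray
- mug: white mug 91 mm high, 82 mm across with a handle that reaches 57 mm from its axis, a bystander; origin under its middle
- garlic: garlic bulb 58 mm high, 60 mm across, a bystander; origin under its middle. To its right and behind it (y below -0.27, x above 0.47) fixed clutter stands up to 0.23 m high: jars, tins, a scale
- mould_red: square straight-sided baking mould in red enamel, cream inside, dark rim: 60 x 60 mm outside, 44 mm deep, walls and bottom 3 mm, 130 g, open at one face. Origin: middle of the outer face of the closed bottom; +z points from there out of the open mouth (z up = mouth up, z level = lying on a side, z down = rim-down as wanted); x and y along its sides. It may stand mouth up, rim-down or lie on a side at the start; None if it is absent this time
- mould_red_mouth (a point): middle of the rim plane of the red mould, 44 mm along its z from its origin
- mould_blue: square straight-sided baking mould in blue enamel, cream inside, dark rim: 60 x 60 mm outside, 44 mm deep, walls and bottom 3 mm, 130 g, open at one face. Origin: middle of the outer face of the closed bottom; +z points from there out of the open mouth (z up = mouth up, z level = lying on a side, z down = rim-down as wanted); x and y along its sides. It may stand mouth up, rim-down or lie on a side at the start; None if it is absent this time
- mould_blue_mouth (a point): middle of the rim plane of the blue mould, 44 mm along its z from its origin
- mould_yellow: square straight-sided baking mould in yellow enamel, cream inside, dark rim: 60 x 60 mm outside, 44 mm deep, walls and bottom 3 mm, 130 g, open at one face. Origin: middle of the outer face of the closed bottom; +z points from there out of the open mouth (z up = mouth up, z level = lying on a side, z down = rim-down as wanted); x and y along its sides. It may stand mouth up, rim-down or lie on a side at the start; None if it is absent this time
- mould_yellow_mouth (a point): middle of the rim plane of the yellow mould, 44 mm along its z from its origin
- mould_green: square straight-sided baking mould in green enamel, cream inside, dark rim: 60 x 60 mm outside, 44 mm deep, walls and bottom 3 mm, 130 g, open at one face. Origin: middle of the outer face of the closed bottom; +z points from there out of the open mouth (z up = mouth up, z level = lying on a side, z down = rim-down as wanted); x and y along its sides. It may stand mouth up, rim-down or lie on a side at the start; None if it is absent this time
- mould_green_mouth (a point): middle of the rim plane of the green mould, 44 mm along its z from its origin

How it is judged:
By the outcome, as a careful person would: the job done as asked, in the order asked, and still so for the second after the job is handed in, with the robot touching nothing.
Of mould_red, mould_blue, mould_yellow, mould_green only 3 to 4 are there at a start; the rules pass over those that are not, and their reading is None.
At some moment in a run one of mould_yellow, mould_green may be knocked a few centimetres aside while the robot is not near it.
Once in a run the grip may slacken for a moment while it holds something.
It also fails if it takes over 210 s, if anything falls off the work surface, if the arm or the gripper's body presses on something with over 40 N, if the wrist force passes 120 N, or if a joint passes its speed limit or range.

## Working session

There is one attempt and no reset: what is moved stays moved. The work goes in short steps, Python scripts to look and compute and a tool call to move; the robot and the scene stay as the last step left them, time stands still between calls to the robot, and variables do not carry over. Pictures are saved under pics/ and viewed, at most 14 in all, crops included, and the job is handed in when it is done.

Besides the shell and the picture viewer there is one more tool, called after "Call:" by a JSON object that holds its "api" and its "payload", one argument or row to a line. carry_out: Moves the arm, as the interface text tells. Its arguments: {"type":"object","properties":{"motion":{"type":"array","items":{"type":"array","items":{"type":"array","items":{"type":"number"}}}}},"required":["motion"]}

```bash
ls; mkdir -p pics
python3 - <<'E'
from plant import *
import cv2,numpy as np
o=get_obs();print(o)
for n in("top","side"):
    p,d=read_camera(n);cv2.imwrite(f"pics/{n}0.png",p);np.save(f"{n}0.npy",d);c=camera_params(n);print(n,c)
E
```

```text
pics
{'time_s': 0.0, 'q': array([ 1.08981256,  0.4119063 , -0.01268718,  1.5970278 ,  0.00558047,
        1.13432051, -0.08214803]), 'qd': array([-0.00132773,  0.00070147, -0.00127218,  0.00098238, -0.00210763,
        0.00045771, -0.00153375]), 'effort': array([-2.33772873e-03, -5.87951982e+01,  6.41267393e-01, -2.91074896e+01,
       -5.37119759e-02,  1.81920792e-02,  1.46900588e-04]), 'ee_pos': array([ 0.25045809, -0.5720275 ,  0.19971191]), 'tcp_rot': array([-3.07336971e+00, -6.43554503e-01,  6.87742482e-04]), 'wrist_force': array([ 0.78882247, -0.04717357, -0.27403729]), 'torque': array([-0.02108277, -0.02419427, -0.04820697]), 'finger_force': 0.0, 'grip_width': 0.998927514736402}
top {'K': array([[449.66138514,   0.        , 258.99244556],
       [  0.        , 449.66138514, 187.55506732],
       [  0.        ,   0.        ,   1.        ]]), 'origin': array([0.26941326, 0.07762669, 1.63693601]), 'orientation': array([ 0.12695285, -0.12890881, -1.54695179])}
side {'K': array([[478.74230388,   0.        , 254.73544846],
       [  0.        , 478.74230388, 180.34605782],
       [  0.        ,   0.        ,   1.        ]]), 'origin': array([0.27238952, 1.10130409, 1.0774795 ]), 'orientation': array([ 0.14098566, -1.14410908, -2.679343  ])}
```

View pics/top0.png

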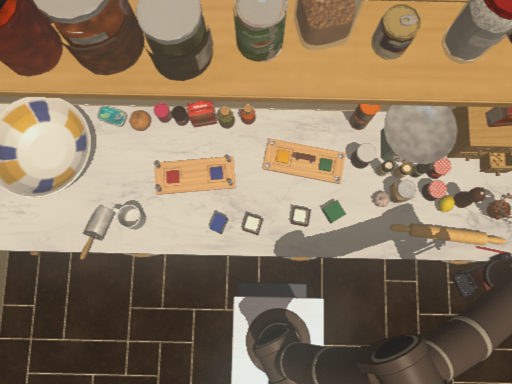

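View pics/side0.png

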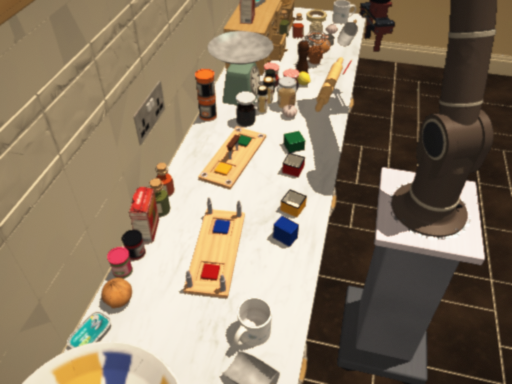

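```bash
cat > h.py <<'E'
from plant import *
import cv2,numpy as np
from scipy.spatial.transform import Rotation as R
def cloud(n,p=None,d=None):
    if p is None:p,d=read_camera(n)
    c=camera_params(n);K=c["K"];v,u=np.mgrid[:384,:512]
    P=np.stack([(u-K[0,2])/K[0,0]*d,-(v-K[1,2])/K[1,1]*d,-d],-1)
    W=P@R.from_rotvec(c["orientation"]).as_matrix().T+c["origin"]
    W[d<=0]=np.nan
    return p,W
HUE={"red":[(0,6),(172,180)],"blue":[(105,130)],"yellow":[(20,32)],"green":[(55,95)]}
def mask(p,col,s=110,v=30):
    h=cv2.cvtColor(p,cv2.COLOR_BGR2HSV).astype(int)
    m=np.zeros(p.shape[:2],bool)
    for a,b in HUE[col]:m|=(h[...,0]>=a)&(h[...,0]<=b)
    return m&(h[...,1]>s)&(h[...,2]>v)
def rect(X): # min area rect, mm/deg
    (c,wh,a)=cv2.minAreaRect((X[:,:2]*1000).astype(np.float32));return np.round(c,1),np.round(wh,1),round(a,1)
E
python3 - <<'E'
from h import *
for n in("top","side"):
    p,W=cloud(n,cv2.imread(f"pics/{n}0.png"),np.load(f"{n}0.npy"))
    roi=(W[...,0]>.3)&(W[...,0]<.8)&(W[...,1]>-.35)&(W[...,1]<.5)
    for c in HUE:
        k,l,st,ce=cv2.connectedComponentsWithStats((mask(p,c)&roi).astype(np.uint8))
        for i in range(1,k):
            if st[i,4]>25:
                X=W[l==i];print(n,c,st[i],"z",np.round(np.nanpercentile(X[:,2],[2,50,98])*1000),*rect(X))
    z=np.nan_to_num(W[...,2]);print("table",np.median(z[roi]))
    if n=="top":
        for nm,(a,b,cc,dd) in {"stand":(150,190,148,240),"tray":(135,185,258,350)}.items():
            X=W[a:b,cc:dd].reshape(-1,3);lo,hi=(.009,.028) 
            Y=X[(X[:,2]>lo)&(X[:,2]<hi)];print(nm,rect(Y),np.percentile(Y[:,2],[5,50,95]))
        for t in W[60:120:10,200:520:60].reshape(-1,3):print(np.round(t,2),end=" ")
    s={"top":(180,250,190,360),"side":(120,260,255,325)}[n];a,b,cc,dd=s
    cr=p[a:b,cc:dd];f=min(800/cr.shape[1],600/cr.shape[0]);cv2.imwrite(f"pics/{n}c.png",cv2.resize(cr,None,fx=f,fy=f,interpolation=2))
E
```

```text
top red [   0    0   50   53 1209] z [1017. 1066. 1089.] [598.2 420.3] [38.2 95.2] 75.4
top red [484   0  28  20 378] z [1096. 1105. 1108.] [ 599.7 -229. ] [38.6 20.8] 79.8
top red [187 105  27  12 209] z [124. 134. 144.] [782.5 289.5] [90.  32.7] 89.2
top red [155 112  13   5  53] z [59. 69. 75.] [790.6 439.6] [17.5 44.7] 0.6
top red [167 171  12  12 137] z [13. 21. 29.] [570.1 394.9] [43.6 42.5] 5.4
top yellow [384   5  33  31 322] z [1013. 1015. 1017.] [ 627.9 -128.5] [43.9 51.1] 26.0
top yellow [220 114  13   8  42] z [64. 70. 76.] [778.8 201.2] [18.9 44.9] 21.3
table 0.9454578336329102
stand (array([591.2, 325.8]), array([139.5, 321.2]), 4.5) [0.01002162 0.01579238 0.02319218]
tray (array([637.7, -91.2]), array([323.4, 171.8]), 89.0) [0.00967812 0.01417926 0.02169415]
[0.57 0.17 1.  ] [0.59 0.08 0.95] [ 0.6  -0.02  0.94] [ 0.6  -0.12  0.95] [ 0.6  -0.21  0.94] [ 0.6  -0.31  0.95] [0.57 0.18 0.96] [0.58 0.08 0.95] [ 0.58 -0.02  0.95] [ 0.58 -0.12  0.95] [ 0.58 -0.21  0.95] [ 0.59 -0.31  0.95] [0.56 0.18 0.95] [0.56 0.08 0.95] [ 0.56 -0.02  0.94] [ 0.56 -0.11  0.95] [ 0.57 -0.21  
[... 1702 characters left out ...]
 309.5] [ 17.9 209.4] 4.9
side yellow [226 218  17  61 206] z [10. 15. 19.] [539.3 298.4] [ 17.7 215.5] 4.6
side yellow [202 235  10  25 102] z [11. 14. 18.] [608.2 315.8] [14.8 84.3] 9.6
side yellow [212 236   7  25  78] z [11. 15. 18.] [582.  316.8] [10.3 86. ] 9.1
side yellow [218 236  12  26 169] z [10. 14. 19.] [559.9 312.4] [22.6 91.1] 7.6
side yellow [196 281  22   4  33] z [ 6. 14. 19.] [571.1 428.3] [55.3 13.4] 9.7
side yellow [194 286  21   4  57] z [11. 14. 19.] [572.9 446.3] [52.4 10.7] 9.5
side green [285 132  19  20 298] z [ 9. 39. 47.] [ 456.2 -186.5] [59.1 62.7] 29.1
side green [238 136  12   9  80] z [14. 18. 23.] [ 626.2 -162. ] [45.9 41.6] 68.9
table 0.00025006388124348966
```

View pics/topc.png

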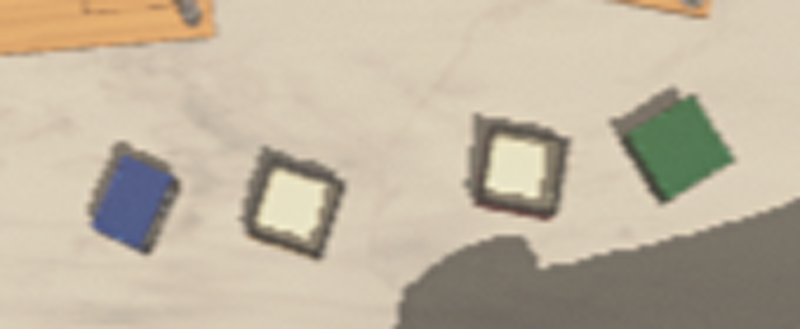

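View pics/sidec.png

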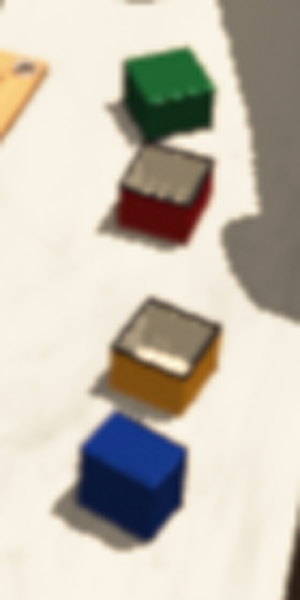

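```bash
cat >> h.py <<'E'
def plane(n,uv,z):
    c=camera_params(n);K=c["K"];uv=np.atleast_2d(uv).astype(float)
    d=np.stack([(uv[:,0]-K[0,2])/K[0,0],-(uv[:,1]-K[1,2])/K[1,1],-np.ones(len(uv))],-1)@R.from_rotvec(c["orientation"]).as_matrix().T
    return c["origin"]+d*((z-c["origin"][2])/d[:,2])[:,None]
def blob(n,m,z): # biggest component -> centroid & rect on plane z
    k,l,st,ce=cv2.connectedComponentsWithStats(m.astype(np.uint8))
    if k<2:return None
    i=1+np.argmax(st[1:,4]);v,u=np.where(l==i)
    X=plane(n,np.c_[u,v],z);return np.round(X.mean(0)*1000,1),st[i,4],*rect(X)
def near(W,x,y,r=.06):return (np.hypot(W[...,0]-x,W[...,1]-y)<r)
E
python3 - <<'E'
from h import *
C={n:cloud(n,cv2.imread(f"pics/{n}0.png"),np.load(f"{n}0.npy")) for n in("top","side")}
for nm,c,x,y,z in [("pr","red",.571,.396,.022),("pb","blue",.588,.239,.022),("py","yellow",.657,-.007,.020),("pg","green",.626,-.162,.020)]:
    for n in C:
        p,W=C[n];print(nm,n,blob(n,mask(p,c,90)&near(W,x,y,.045),z))
for nm,x,y,z in [("blue",.4,.22,.06),("yellow",.41,.09,.044),("red",.43,-.05,.044),("green",.45,-.18,.044)]:
    p,W=C["top"];m=near(W,x,y,.065)&(W[...,2]>.012);print(nm,blob("top",m,z), "hi",blob("top",m&(W[...,2]>z-.012),z),np.round(np.nanpercentile(W[m][:,2],98),3))
p,W=C["top"]
for nm,x,y in (("mug",.45,.5),("garlic",.48,-.31)):
    m=near(W,x,y,.09)&(W[...,2]>.02)
    if m.any():print(nm,np.round(np.nanpercentile(W[m],[2,50,98],axis=0),3).tolist())
m=near(W,.64,-.085,.05)&(W[...,2]>.045);print("handle",blob("top",m,.075))
m=near(W,.58,.318,.19)&(W[...,2]>.05)
for q in W[m]:print(np.round(q,3),end="")
E
```

```text
pr top (array([1164.2, 1022.3,   22. ]), np.int32(1147), array([1165.3, 1031.4]), array([206.1, 184.6]), 34.6)
pr side (array([570.7, 400.2,  22. ]), np.int32(232), array([570.5, 399.6]), array([42.6, 47.3]), 6.7)
pb top (array([575.5, 224.2,  22. ]), np.int32(11), array([574.6, 224.2]), array([13.1, 20.7]), 47.1)
pb side (array([587.7, 241.3,  22. ]), np.int32(165), array([588.2, 240.8]), array([40.7, 45.8]), 14.0)
py top None
py side (array([656.4,  -4.8,  20. ]), np.int32(98), array([656.7,  -5.3]), array([37.3, 41.2]), 78.4)
pg top None
pg side (array([ 628. , -158.7,   20. ]), np.int32(80), array([ 628.5, -158.7]), array([43.5, 36.9]), 81.6)
blue (array([401.5, 221.5,  60. ]), np.int32(221), array([401.7, 220.1]), array([49. , 60.8]), 64.8) hi (array([402. , 221.8,  60. ]), np.int32(215), array([402. , 221.7]), array([43.8, 59.8]), 67.6) 0.067
yellow (array([402. , 100.8,  44. ]), np.int32(100), array([401.4, 100.8]), array([59.6, 61.6]), 72.8) hi (array([401.7,  99.7,  44. ]), np.int32(82), array([402. , 100.7]), array([59.6, 60.4]), 72.8) 0.05
red (array([433.7, -71.4,  44. ])
[... 28231 characters left out ...]
433 0.217 0.057][0.429 0.235 0.056][0.428 0.231 0.06 ][0.429 0.228 0.059][0.429 0.224 0.058][0.428 0.22  0.062][0.429 0.217 0.06 ][0.429 0.214 0.059][0.429 0.21  0.062][0.425 0.234 0.062][0.425 0.231 0.06 ][0.426 0.228 0.052][0.425 0.224 0.061][0.425 0.221 0.058][0.425 0.217 0.056][0.425 0.213 0.058][0.425 0.21  0.06 ][0.421 0.234 0.06 ][0.421 0.231 0.059][0.422 0.227 0.058][0.421 0.223 0.063][0.422 0.221 0.056][0.422 0.217 0.055][0.422 0.213 0.06 ][0.418 0.238 0.059][0.418 0.235 0.055][0.417 0.23  0.065][0.418 0.227 0.058][0.418 0.223 0.064][0.418 0.22  0.06 ][0.414 0.234 0.062][0.414 0.23  0.062][0.414 0.227 0.061][0.411 0.241 0.06 ][0.411 0.238 0.059][0.411 0.234 0.057][0.407 0.241 0.056]
```

Call:
{"api": "carry_out", "payload": {
  "motion": [
    [[1,0,0,-0.03,0,0,0],[1,0,0,-0.06,0,0,0],[1,0,0,-0.06,0.15,0,0],[1,0,0,-0.06,0.3,0,0],[1,0,0,-0.06,0.3,0,0],[1,0,0,-0.06,0.3,0,0]]
  ]
}}

```text
time_s: 0.7
ee_pos: [0.2509, -0.5727, 0.2575]
tcp_rot: [-2.783, -0.583, 0.089]
wrist_force: [0.2, -1.0, 0.3]
grip_width: 0.999
finger_force: 0.0
```

```bash
python3 -c "
from h import *
o=get_obs();print(o['q'],o['ee_pos'],o['tcp_rot'],R.from_rotvec(o['tcp_rot']).as_matrix())"
```

```text
[ 1.08797407  0.59094351  0.00747673  1.21592373 -0.02275307  1.63707202
 -0.0612175 ] [ 0.25089504 -0.57270008  0.25750827] [-2.78347759 -0.58282383  0.08936369] [[ 9.15979148e-01  3.82881595e-01 -1.19932832e-01]
 [ 4.01225765e-01 -8.74318430e-01  2.73102853e-01]
 [-2.93429447e-04 -2.98276661e-01 -9.54479412e-01]]
```

```bash
cat >> h.py <<'E'
def tool(h,e,roll=0):
    """tool pointing at azimuth h deg, e deg below horizontal; roll 0: closing axis horizontal; for e=90 closing axis at h+90"""
    h,e=np.radians([h,e]);z=np.array([np.cos(h)*np.cos(e),np.sin(h)*np.cos(e),-np.sin(e)])
    y=np.array([-np.sin(h),np.cos(h),0]);x=np.cross(y,z)
    return R.from_matrix(np.c_[x,y,z])*R.from_euler("z",roll,degrees=True)
def rel(p,Rt,grasp=False):
    """shift/turn rows entry from the measured pose to TCP (or grasp point) p with orientation Rt"""
    o=get_obs();R0=R.from_rotvec(o["tcp_rot"]);p=np.array(p,float)
    if grasp:p=p+.019*Rt.apply([0,0,1])
    print("t",round(o["time_s"],1),"tcp",p.round(4),"shift",R0.inv().apply(p-o["ee_pos"]).round(4).tolist(),"turn",(R0.inv()*Rt).as_rotvec().round(4).tolist(),"w",round(o["grip_width"],3),"F",o["wrist_force"].round(1))
def best(h,e,q=None):
    pass
E
python3 - <<'E'
from h import *
# vertical, closing axis options
for h in (0,90,-90,180): rel([.43,.1,.30],tool(h,90))
E
```

```text
t 0.7 tcp [0.43 0.1  0.3 ] shift [0.4339, -0.5323, 0.1217] turn [-0.0867, -0.4121, -2.7009] w 0.999 F [ 0.2 -1.   0.3]
t 0.7 tcp [0.43 0.1  0.3 ] shift [0.4339, -0.5323, 0.1217] turn [-0.1959, 0.3002, 1.9661] w 0.999 F [ 0.2 -1.   0.3]
t 0.7 tcp [0.43 0.1  0.3 ] shift [0.4339, -0.5323, 0.1217] turn [-0.2683, -0.175, -1.1487] w 0.999 F [ 0.2 -1.   0.3]
t 0.7 tcp [0.43 0.1  0.3 ] shift [0.4339, -0.5323, 0.1217] turn [-0.2985, 0.0628, 0.4096] w 0.999 F [ 0.2 -1.   0.3]
```

Call:
{"api": "carry_out", "payload": {
  "motion": [
    [[1,0.434,-0.532,0.122,-0.268,-0.175,-1.149],[1,0.434,-0.532,0.122,-0.268,-0.175,-1.149],[1,0.434,-0.532,0.122,-0.268,-0.175,-1.149],[1,0.434,-0.532,0.122,-0.268,-0.175,-1.149],[1,0.434,-0.532,0.122,-0.268,-0.175,-1.149],[1,0.434,-0.532,0.122,-0.268,-0.175,-1.149],[1,0.434,-0.532,0.122,-0.268,-0.175,-1.149],[1,0.434,-0.532,0.122,-0.268,-0.175,-1.149],[1,0.434,-0.532,0.122,-0.268,-0.175,-1.149],[1,0.434,-0.532,0.122,-0.268,-0.175,-1.149],[1,0.434,-0.532,0.122,-0.268,-0.175,-1.149],[1,0.434,-0.532,0.122,-0.268,-0.175,-1.149],[1,0.434,-0.532,0.122,-0.268,-0.175,-1.149],[1,0.434,-0.532,0.122,-0.268,-0.175,-1.149],[1,0.434,-0.532,0.122,-0.268,-0.175,-1.149],[1,0.434,-0.532,0.122,-0.268,-0.175,-1.149],[1,0.434,-0.532,0.122,-0.268,-0.175,-1.149],[1,0.434,-0.532,0.122,-0.268,-0.175,-1.149]]
  ]
}}

```text
time_s: 2.5
ee_pos: [0.4296, 0.0986, 0.3015]
tcp_rot: [2.22, 2.215, -0.001]
wrist_force: [-0.2, -0.3, -0.1]
grip_width: 0.995
finger_force: 0.0
```

Run:
```python
from h import *
o=get_obs();print(o["q"].round(3),o["ee_pos"])
rel([.43,.1,.30],tool(90,50)*R.from_euler("z",180,degrees=True))
rel([.43,.1,.30],tool(-90,50))
```

```text
[ 0.437  0.066 -0.801  1.823  0.055  1.272 -0.381] [0.42963633 0.09863109 0.30150516]
t 2.5 tcp [0.43 0.1  0.3 ] shift [0.0014, 0.0004, 0.0015] turn [0.0036, 0.7022, -0.0011] w 0.995 F [-0.2 -0.3 -0.1]
t 2.5 tcp [0.43 0.1  0.3 ] shift [0.0014, 0.0004, 0.0015] turn [0.002, -0.694, -0.0032] w 0.995 F [-0.2 -0.3 -0.1]
```

```bash
cat > fit.py <<'E'
from h import *
import itertools
from scipy.optimize import least_squares
D=[([1.08981256,0.4119063,-0.01268718,1.5970278,0.00558047,1.13432051,-0.08214803],[0.25045809,-0.5720275,0.19971191],[-3.07336971,-0.643554503,0.000687742]),
([1.08797407,0.59094351,0.00747673,1.21592373,-0.02275307,1.63707202,-0.0612175],[0.25089504,-0.57270008,0.25750827],[-2.78347759,-0.58282383,0.08936369])]
o=get_obs();D.append((o["q"],o["ee_pos"],o["tcp_rot"]))
def rot(q,s,b,t):
    r=R.from_euler("z",b)
    for i in range(7): r=r*R.from_euler("zyzyzyz"[i],s[i]*q[i])
    return r*R.from_euler("z",t)
if __name__=="__main__":
  L=[]
  for s in itertools.product([1,-1],repeat=7):
    if s[1]<0: continue
    f=lambda x:np.concatenate([(rot(q,s,*x).inv()*R.from_rotvec(r)).as_rotvec() for q,p,r in D])
    for b in (0,1.6,3.1,-1.6):
      for t in (0,1.6,3.1,-1.6):
        z=least_squares(f,[b,t]);L.append((z.cost,s,z.x.round(3).tolist()))
  L.sort(key=lambda a:a[0])
  for l in L[:6]:print(l)
E
python3 fit.py
```

```text
(np.float64(2.717427306692777e-17), (-1, 1, -1, 1, -1, 1, -1), [-0.0, 1.571])
(np.float64(2.7174274199071042e-17), (-1, 1, -1, 1, -1, 1, -1), [-0.0, 1.571])
(np.float64(2.7174274707541138e-17), (-1, 1, -1, 1, -1, 1, -1), [-0.0, -4.712])
(np.float64(2.7174274903599278e-17), (-1, 1, -1, 1, -1, 1, -1), [6.283, 1.571])
(np.float64(2.7174275345253634e-17), (-1, 1, -1, 1, -1, 1, -1), [-0.0, 1.571])
(np.float64(2.7174275372087484e-17), (-1, 1, -1, 1, -1, 1, -1), [-0.0, -4.712])
```

Run:
```python
from h import *
for r in(0,180):rel([.402,.222,.25],tool(-112,45,r),True)
```

```text
t 2.5 tcp [0.397  0.2095 0.2366] shift [0.1111, -0.0331, 0.0644] turn [0.1533, -0.7722, 0.3602] w 0.995 F [-0.2 -0.3 -0.1]
t 2.5 tcp [0.397  0.2095 0.2366] shift [0.1111, -0.0331, 0.0644] turn [1.0604, 0.2106, -2.5728] w 0.995 F [-0.2 -0.3 -0.1]
```

Call:
{"api": "carry_out", "payload": {
  "motion": [
    [[1,0.111,-0.033,0.064,0.153,-0.772,0.36],[1,0.111,-0.033,0.064,0.153,-0.772,0.36],[1,0.111,-0.033,0.064,0.153,-0.772,0.36],[1,0.111,-0.033,0.064,0.153,-0.772,0.36],[1,0.111,-0.033,0.064,0.153,-0.772,0.36],[1,0.111,-0.033,0.064,0.153,-0.772,0.36],[1,0.111,-0.033,0.064,0.153,-0.772,0.36],[1,0.111,-0.033,0.064,0.153,-0.772,0.36],[1,0.111,-0.033,0.064,0.153,-0.772,0.36],[1,0.111,-0.033,0.064,0.153,-0.772,0.36]]
  ]
}}

```text
time_s: 3.5
ee_pos: [0.3969, 0.2111, 0.2371]
tcp_rot: [2.123, 1.439, -0.878]
wrist_force: [-0.5, -0.2, 0.0]
grip_width: 1.0
finger_force: 0.0
```

```bash
cat > kin.py <<'E'
from h import *
import json,os
S=(-1,1,-1,1,-1,1,-1)
def frames(q):
    r=R.identity();F=[r]
    for i in range(7): r=r*R.from_euler("zyzyzyz"[i],S[i]*q[i]);F.append(r)
    return F
def basis(q):
    F=[f.as_matrix() for f in frames(q)];e=np.eye(3)
    # unknown: z0 ; after q1 x ; after q2 (x,y,z); after q4 (x,y,z); after q6 (x), after q7 (z)
    return np.c_[F[0][:,2],F[1][:,0],F[3],F[5],F[6][:,0],F[7][:,2]]
def log():
    L=json.load(open("log.json")) if os.path.exists("log.json") else []
    o=get_obs();L.append([list(o["q"]),list(o["ee_pos"]),list(o["tcp_rot"])]);json.dump(L,open("log.json","w"))
    return o
def fit():
    L=json.load(open("log.json"));A=np.vstack([basis(q) for q,_,_ in L]);b=np.concatenate([p for _,p,_ in L])
    x,res,rk,sv=np.linalg.lstsq(A,b,rcond=1e-3);return x,rk,A@x-b
E
python3 - <<'E'
from kin import *
from fit import D
json.dump([[list(a),list(b),list(c)] for a,b,c in D],open("log.json","w"))
o=get_obs();print(o["q"].round(3),o["ee_pos"])
x,rk,r=fit();print(x.round(4),rk,abs(r).max())
# SRS hypothesis: z0, a(z after q3), b(z after q5), c(z after q7) plus x/y elbow offsets
E
```

```text
[-0.57   0.595 -0.378  1.515  0.375  1.848 -1.397] [0.39688945 0.21108681 0.23713435]
[ 0.4424  0.0286  0.0146 -0.019   0.4334  0.0719 -0.0299  0.4697 -0.0126
  0.3696] 8 0.00033831645035220514
```

Run:
```python
from kin import *
log();rel([.402,.222,.030],tool(-112,45),True);rel([.402,.222,.10],tool(-112,45),True)
```

```text
t 3.5 tcp [0.397  0.2095 0.0166] shift [0.1546, 0.001, 0.1573] turn [0.0018, -0.0023, 0.0038] w 1.0 F [-0.5 -0.2  0. ]
t 3.5 tcp [0.397  0.2095 0.0866] shift [0.1052, 0.0009, 0.1077] turn [0.0018, -0.0023, 0.0038] w 1.0 F [-0.5 -0.2  0. ]
```

Call:
{"api": "carry_out", "payload": {
  "motion": [
    [[1,0.03,0.001,0.03,0,0,0],[1,0.06,0.001,0.06,0,0,0],[1,0.09,0.001,0.09,0,0,0],[1,0.115,0.001,0.117,0,0,0.004],[1,0.135,0.001,0.137,0,0,0.004],[1,0.15,0.001,0.152,0,0,0.004],[1,0.155,0.001,0.157,0,0,0.004],[1,0.155,0.001,0.157,0,0,0.004],[1,0.155,0.001,0.157,0,0,0.004],[1,0.155,0.001,0.157,0,0,0.004]]
  ]
}}

```text
time_s: 4.5
ee_pos: [0.3976, 0.2102, 0.0175]
tcp_rot: [2.128, 1.434, -0.876]
wrist_force: [0.2, 0.2, -0.1]
grip_width: 1.0
finger_force: 0.0
```

Run:
```python
from kin import *
o=log();print(o["q"].round(3));rel([.402,.222,.030],tool(-112,45),True)
x,rk,r=fit();print(x.round(4),rk,abs(r).max())
```

```text
[-0.589  0.863 -0.343  1.621  0.443  1.508 -1.527]
t 4.5 tcp [0.397  0.2095 0.0166] shift [0.0, -0.0004, 0.0013] turn [0.0006, -0.0037, -0.0013] w 1.0 F [ 0.2  0.2 -0.1]
[ 0.3149 -0.0147 -0.0253  0.0009  0.5315  0.0147 -0.0491  0.4742 -0.0249
  0.3975] 10 0.0017304764135202544
```

Call:
{"api": "carry_out", "payload": {
  "motion": [
    [[0.5,0,0,0.001,0,0,0],[0.3,0,0,0.001,0,0,0],[0,0,0,0.001,0,0,0],[0,0,0,0.001,0,0,0],[0,0,0,0.001,0,0,0],[0,0,0,0.001,0,0,0],[0,0,0,0.001,0,0,0],[0,0,0,0.001,0,0,0],[0,-0.03,0,-0.03,0,0,0],[0,-0.06,0,-0.06,0,0,0],[0,-0.09,0,-0.09,0,0,0],[0,-0.12,0,-0.12,0,0,0],[0,-0.12,0,-0.12,0,0,0]]
  ]
}}

```text
time_s: 5.8
ee_pos: [0.3978, 0.2115, 0.19]
tcp_rot: [2.131, 1.435, -0.869]
wrist_force: [0.3, 0.1, -2.8]
grip_width: 0.678
finger_force: 30.0
```

Run:
```python
from kin import *
o=log();print(o["q"].round(3));
p,W=cloud("side");cv2.imwrite("pics/s1.png",cv2.resize(p[120:340,180:380],None,fx=3,fy=2.7,interpolation=2))
for r in (180,-180):rel([.5,.3,.22],tool(-83.6,45,r),True)
```

```text
[-0.573  0.64  -0.371  1.555  0.383  1.764 -1.43 ]
t 5.8 tcp [0.5015 0.2866 0.2066] shift [0.0645, 0.0683, -0.0904] turn [-0.0075, 0.488, 2.7473] w 0.684 F [ 0.  -0.4 -0.9]
t 5.8 tcp [0.5015 0.2866 0.2066] shift [0.0645, 0.0683, -0.0904] turn [-0.0075, 0.488, 2.7473] w 0.684 F [ 0.  -0.4 -0.9]
```

View pics/s1.png

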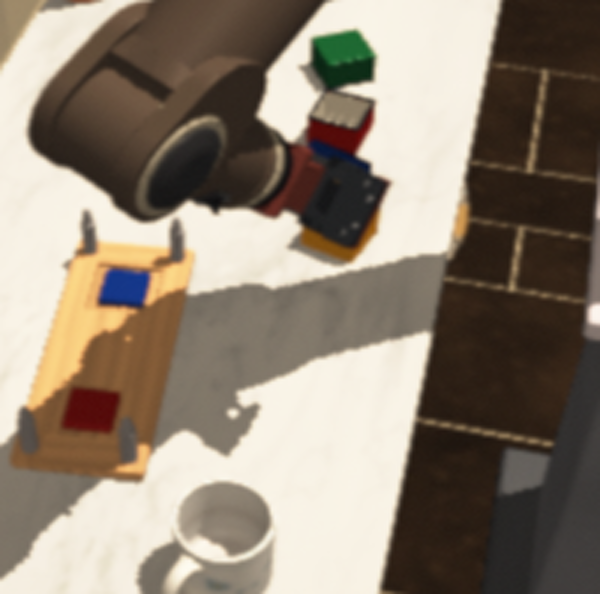

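Call:
{"api": "carry_out", "payload": {
  "motion": [
    [[0,0,0,0,0,0,-0.149],[0,0,0,0,0,0,-0.298],[0,0,0,0,0,0,-0.447],[0,0,0,0,0,0,-0.596],[0,0,0,0,0,0,-0.745],[0,0,0,0,0,0,-0.894],[0,0,0,0,0,0,-1.043],[0,0,0,0,0,0,-1.192],[0,0,0,0,0,0,-1.341],[0,0,0,0,0,0,-1.49],[0,0,0,0,0,0,-1.639],[0,0,0,0,0,0,-1.788],[0,0,0,0,0,0,-1.937],[0,0,0,0,0,0,-2.086],[0,0,0,0,0,0,-2.235],[0,0,0,0,0,0,-2.384],[0,0,0,0,0,0,-2.533],[0,0,0,0,0,0,-2.682],[0,0,0,0,0,0,-2.831],[0,0,0,0,0,0,-2.98]]
  ]
}}

```text
time_s: 7.85
ee_pos: [0.3961, 0.2093, 0.1841]
tcp_rot: [1.21, -2.132, 0.631]
wrist_force: [0.3, -0.8, -2.2]
grip_width: 0.683
finger_force: 30.0
```

Run:
```python
from kin import *
o=log();print(o["q"].round(3));
for p in([.45,.27,.22],[.579,.240,.20],[.588,.2385,.12]):rel(p,tool(-83.6,45,180),True)
x,rk,r=fit();print(x.round(4),rk,abs(r).max())
```

```text
[-0.373  0.726 -0.697  1.545  0.5    1.845  1.404]
t 7.8 tcp [0.4515 0.2566 0.2066] shift [-0.0346, -0.0286, -0.0617] turn [0.3524, -0.0277, -0.5029] w 0.683 F [ 0.3 -0.8 -2.2]
t 7.8 tcp [0.5805 0.2266 0.1866] shift [-0.083, -0.1535, -0.0622] turn [0.3524, -0.0277, -0.5029] w 0.683 F [ 0.3 -0.8 -2.2]
t 7.8 tcp [0.5895 0.2251 0.1066] shift [-0.1416, -0.1534, -0.0071] turn [0.3524, -0.0277, -0.5029] w 0.683 F [ 0.3 -0.8 -2.2]
[ 0.3108 -0.003  -0.021  -0.0154  0.5239  0.0031 -0.0317  0.4654 -0.0172
  0.3994] 10 0.005618170894417296
```

Call:
{"api": "carry_out", "payload": {
  "motion": [
    [[0,-0.083,-0.05,-0.062,0.352,-0.028,-0.503],[0,-0.083,-0.1,-0.062,0.352,-0.028,-0.503],[0,-0.083,-0.153,-0.062,0.352,-0.028,-0.503],[0,-0.083,-0.153,-0.062,0.352,-0.028,-0.503],[0,-0.083,-0.153,-0.062,0.352,-0.028,-0.503],[0,-0.083,-0.153,-0.062,0.352,-0.028,-0.503],[0,-0.1,-0.153,-0.045,0.352,-0.028,-0.503],[0,-0.112,-0.153,-0.035,0.352,-0.028,-0.503],[0,-0.112,-0.153,-0.035,0.352,-0.028,-0.503],[0,-0.112,-0.153,-0.035,0.352,-0.028,-0.503],[0,-0.112,-0.153,-0.035,0.352,-0.028,-0.503],[0,-0.112,-0.153,-0.035,0.352,-0.028,-0.503]]
  ]
}}

```text
time_s: 9.05
ee_pos: [0.5857, 0.226, 0.1508]
tcp_rot: [1.865, -1.681, 0.78]
wrist_force: [0.4, 0.4, -1.7]
grip_width: 0.681
finger_force: 30.0
```

Run:
```python
from kin import *
o=log();print(o["q"].round(3));
for z in(.12,.06,.04,.032):rel([.588,.2385,z],tool(-83.6,45,180),True)
p,W=cloud("top");a=cv2.resize(p[130:200,150:250],None,fx=4,fy=4,interpolation=2)
m=mask(p,"blue",90)&(W[...,0]>.5)&(W[...,0]<.66)&(W[...,1]<.3)&(W[...,1]>.17)&(W[...,2]<.3);print(blob("top",m,np.nanmedian(W[m][:,2])) if m.any() else None)
p,W=cloud("side");b=cv2.resize(p[180:280,190:290],None,fx=4,fy=4,interpolation=2)
cv2.imwrite("pics/c2.png",np.hstack([cv2.copyMakeBorder(a,0,120,0,0,0),b]))
```

```text
[-0.505  0.81  -0.492  1.382  0.832  1.721  2.092]
t 9.1 tcp [0.5895 0.2251 0.1066] shift [-0.0304, -0.0033, 0.0322] turn [-0.0019, -0.0004, -0.0086] w 0.681 F [ 0.4  0.4 -1.7]
t 9.1 tcp [0.5895 0.2251 0.0466] shift [-0.0729, -0.0029, 0.0746] turn [-0.0019, -0.0004, -0.0086] w 0.681 F [ 0.4  0.4 -1.7]
t 9.1 tcp [0.5895 0.2251 0.0266] shift [-0.087, -0.0027, 0.0888] turn [-0.0019, -0.0004, -0.0086] w 0.681 F [ 0.4  0.4 -1.7]
t 9.1 tcp [0.5895 0.2251 0.0186] shift [-0.0927, -0.0027, 0.0944] turn [-0.0019, -0.0004, -0.0086] w 0.681 F [ 0.4  0.4 -1.7]
(array([588.1, 240.6, 183.7]), np.int32(218), array([586. , 238.4]), array([51. , 59.3]), 2.3)
```

View pics/c2.png

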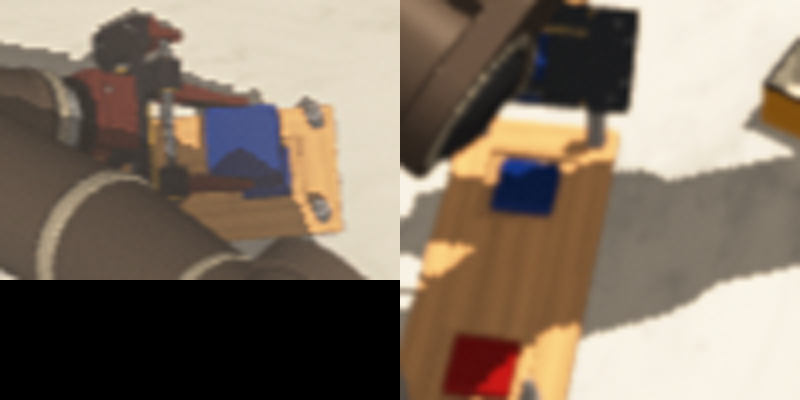

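Call:
{"api": "carry_out", "payload": {
  "motion": [
    [[0,-0.02,-0.003,0.02,0,0,-0.008],[0,-0.04,-0.003,0.04,0,0,-0.008],[0,-0.06,-0.003,0.062,0,0,-0.008],[0,-0.072,-0.003,0.074,0,0,-0.008],[0,-0.079,-0.003,0.081,0,0,-0.008],[0,-0.083,-0.003,0.085,0,0,-0.008],[0,-0.086,-0.003,0.088,0,0,-0.008],[0,-0.089,-0.003,0.091,0,0,-0.008],[0,-0.089,-0.003,0.091,0,0,-0.008]]
  ]
}}

```text
time_s: 10.05
ee_pos: [0.5898, 0.2245, 0.0232]
tcp_rot: [1.87, -1.672, 0.777]
wrist_force: [-0.5, 0.2, -1.1]
grip_width: 0.684
finger_force: 30.0
```

Run:
```python
from kin import *
o=log();print(o["q"].round(3));
for z in(.036,.032):rel([.588,.2385,z],tool(-83.6,45,180),True)
```

```text
[-0.514  0.965 -0.464  1.415  0.883  1.583  1.99 ]
t 10.1 tcp [0.5895 0.2251 0.0226] shift [-0.0009, 0.0002, -0.0] turn [-0.0015, -0.0009, -0.0004] w 0.684 F [-0.5  0.2 -1.1]
t 10.1 tcp [0.5895 0.2251 0.0186] shift [-0.0037, 0.0002, 0.0028] turn [-0.0015, -0.0009, -0.0004] w 0.684 F [-0.5  0.2 -1.1]
```

Call:
{"api": "carry_out", "payload": {
  "motion": [
    [[0,-0.002,0,0.0015,0,0,0],[0,-0.0037,0,0.003,0,0,0],[0,-0.0037,0,0.003,0,0,0],[1,-0.0037,0,0.003,0,0,0],[1,-0.0037,0,0.003,0,0,0],[1,-0.0037,0,0.003,0,0,0],[1,-0.0037,0,0.003,0,0,0],[1,-0.0037,0,0.003,0,0,0],[1,-0.004,0,-0.03,0,0,0],[1,-0.004,0,-0.07,0,0,0],[1,-0.004,0,-0.12,0,0,0],[1,-0.004,0,-0.17,0,0,0],[1,-0.004,0,-0.22,0,0,0],[1,-0.004,0,-0.22,0,0,0]]
  ]
}}

```text
time_s: 11.45
ee_pos: [0.5707, 0.3874, 0.1789]
tcp_rot: [1.878, -1.674, 0.778]
wrist_force: [-1.1, -0.1, -0.5]
grip_width: 1.0
finger_force: 0.0
```

```bash
cat >> h.py <<'E'
def face(x,y,z,r=.06,tol=.012):
    "top-camera height blob near (x,y) with top at z"
    p,W=cloud("top");m=near(W,x,y,r)&(abs(W[...,2]-z)<tol);return blob("top",m,z) if m.any() else None
E
python3 - <<'E'
from kin import *
o=log();print(o["q"].round(3))
print(face(.588,.2385,.054,.045))
p,W=cloud("top")
for nm,x,y in [("yellow",.402,.1),("red",.434,-.071),("green",.453,-.188)]:
    m=near(W,x,y,.065)&(W[...,2]>.03)&(W[...,2]<.06);print(nm,blob("top",m,.044))
for r in(0,180):rel([.434,-.071,.20],tool(-10,90,r),True)
x,rk,r=fit();print(x.round(4),rk,abs(r).max())
E
```

```text
[-0.859  0.92  -0.178  1.011  0.625  1.848  2.219]
(array([585. , 241.1,  54. ]), np.int32(281), array([584.8, 241. ]), array([61.4, 60.3]), 6.6)
yellow (array([402.3,  99.7,  44. ]), np.int32(84), array([402. , 100.7]), array([59.6, 60.4]), 72.8)
red (array([434.7, -70.8,  44. ]), np.int32(86), array([433.2, -70.7]), array([60.8, 61.1]), 80.8)
green (array([ 453.2, -188.7,   44. ]), np.int32(287), array([ 453. , -188.3]), array([59.4, 62.5]), 31.8)
t 11.6 tcp [ 0.434 -0.071  0.181] shift [0.3127, 0.1887, 0.3056] turn [-0.7274, -0.5364, 1.7514] w 0.998 F [-0.4 -0.4 -0.7]
t 11.6 tcp [ 0.434 -0.071  0.181] shift [0.3127, 0.1887, 0.3056] turn [0.4975, -0.6747, -1.2116] w 0.998 F [-0.4 -0.4 -0.7]
[ 3.015e-01  2.400e-03  1.500e-03 -4.290e-02  5.272e-01 -2.700e-03
 -2.600e-03  4.510e-01  2.000e-04  3.944e-01] 10 0.005936455625037307
```

```bash
cat >> kin.py <<'E'
from scipy.optimize import least_squares
LO=np.array([-2.95,-.29,-1.47,.14,-1.03,.13,-2.86]);HI=np.array([2.95,1.99,1.44,2.54,4.17,1.85,2.86])
def fk(q,x):
    return basis(q)@x,frames(q)[7]*R.from_euler("z",np.pi/2)
def ik(p,Rt,q0,x,grasp=True,reg=.02):
    p=np.array(p,float)+(.019*Rt.apply([0,0,1]) if grasp else 0)
    def f(q):
        a,r=fk(q,x);return np.r_[(a-p)*5,(r.inv()*Rt).as_rotvec(),reg*(q-q0)*.1]
    s=least_squares(f,np.clip(q0,LO+.01,HI-.01),bounds=(LO,HI));a,r=fk(s.x,x)
    return s.x.round(2),round(np.linalg.norm(a-p)*1000,1),round(np.degrees((r.inv()*Rt).magnitude()),1)
E
python3 - <<'E'
from kin import *
o=get_obs();x=fit()[0];q0=o["q"]
seeds=[q0,np.array([-.5,.8,-.4,1.5,1.2,1.5,-1.5]),np.array([-.5,.8,.4,1.5,1.2,1.5,1.5]),np.array([-.5,.5,-.4,2.,2.,1.,0])]
for nm,p,h,e,r in [("redgrasp",[.434,-.071,.022],-100,22,0),("redgrasp",[.434,-.071,.022],-100,22,180),("redup",[.434,-.071,.2],-100,22,0),("F",[.46,.2,.034],-50,12,0),("F",[.46,.2,.034],-50,12,180),("F",[.46,.2,.034],-70,12,180),("F",[.46,.2,.034],-90,12,180)]:
    for s in seeds:
        print(nm,h,e,r,*ik(p,tool(h,e,r),s,x))
E
```

```text
redgrasp -100 22 0 [-0.53  1.48 -0.57  2.54  1.39  1.85  2.86] 95.5 62.1
redgrasp -100 22 0 [-0.33  0.99 -0.32  1.9   0.91  1.57 -1.52] 0.0 0.0
redgrasp -100 22 0 [-1.18  1.3   0.85  1.9   0.05  1.01 -0.67] 0.0 0.0
redgrasp -100 22 0 [-0.52  0.97 -0.08  1.9   0.8   1.42 -1.41] 0.0 0.0
redgrasp -100 22 180 [-0.6   0.98  0.03  1.9   0.75  1.36  1.78] 0.0 0.0
redgrasp -100 22 180 [-1.4   1.9   1.44  1.96 -0.83  1.17 -2.86] 7.7 6.5
redgrasp -100 22 180 [-0.55  0.97 -0.04  1.9   0.78  1.4   1.75] 0.0 0.0
redgrasp -100 22 180 [-0.18  1.03 -0.52  1.9   0.99  1.7   1.54] 0.0 0.0
redup -100 22 0 [-0.63  1.29 -0.57  2.54  1.06  1.85  2.86] 126.4 70.2
redup -100 22 0 [-0.32  0.66 -0.34  1.94  0.83  1.73 -1.29] 0.0 0.0
redup -100 22 0 [-1.26  1.03  1.04  1.94  0.21  1.18 -0.55] 0.0 0.0
redup -100 22 0 [-0.52  0.64 -0.07  1.94  0.76  1.62 -1.2 ] 0.0 0.0
F -50 12 0 [-2.02  1.79  1.19  1.94 -0.4   0.84 -0.17] 0.0 0.0
F -50 12 0 [-0.89  1.09 -0.41  1.94  1.21  1.75 -1.57] 0.0 0.0
F -50 12 0 [-1.81  1.38  0.79  1.94  0.37  0.88 -0.87] 0.0 0.0
F -50 12 0 [-1.03  1.06 -0.23  1.94  1.14  1.61 -1.52] 0.0 0.0
F -50 12 180 [-1.07  1.06 -0.18  1.94  1.12  1.57  1.63] 0.0 0.0
F -50 12 180 [-2.05  1.99  1.41  1.98 -0.81  0.95 -2.86] 4.3 4.6
F -50 12 180 [-1.1   1.06 -0.14  1.94  1.1   1.54  1.65] 0.0 0.0
F -50 12 180 [-0.84  1.11 -0.47  1.94  1.24  1.8   1.56] 0.0 0.0
F -70 12 180 [-1.02  1.11 -0.1   1.67  0.86  1.67  1.79] 0.0 0.0
F -70 12 180 [-1.89  1.92  1.44  1.83 -0.7   1.16 -2.86] 14.6 14.4
F -70 12 180 [-1.    1.11 -0.12  1.67  0.88  1.68  1.78] 0.0 0.0
F -70 12 180 [-0.81  1.14 -0.39  1.67  1.01  1.85  1.67] 0.0 0.0
F -90 12 180 [-0.92  1.19 -0.05  1.41  0.65  1.83  1.86] 0.0 0.0
F -90 12 180 [-1.64  1.83  1.44  1.59 -0.57  1.46 -2.86] 20.7 24.4
F -90 12 180 [-0.89  1.19 -0.1   1.41  0.68  1.85  1.84] 0.0 0.0
F -90 12 180 [-0.89  1.19 -0.1   1.41  0.68  1.85  1.84] 0.0 0.0
```

Run:
```python
from kin import *
rel([.435,-.071,.14],tool(-100,26,180),True)
```

```text
t 11.6 tcp [ 0.432  -0.0878  0.1317] shift [0.2896, 0.1928, 0.3522] turn [-0.2399, 0.3308, 0.1665] w 0.998 F [-0.4 -0.4 -0.7]
```

Call:
{"api": "carry_out", "payload": {
  "motion": [
    [[1,0.029,0.019,0.035,-0.08,0.11,0.055],[1,0.058,0.039,0.07,-0.16,0.22,0.111],[1,0.087,0.058,0.106,-0.24,0.331,0.166],[1,0.116,0.077,0.141,-0.24,0.331,0.166],[1,0.145,0.096,0.176,-0.24,0.331,0.166],[1,0.174,0.116,0.211,-0.24,0.331,0.166],[1,0.203,0.135,0.247,-0.24,0.331,0.166],[1,0.232,0.154,0.282,-0.24,0.331,0.166],[1,0.261,0.173,0.317,-0.24,0.331,0.166],[1,0.29,0.193,0.352,-0.24,0.331,0.166],[1,0.29,0.193,0.352,-0.24,0.331,0.166],[1,0.29,0.193,0.352,-0.24,0.331,0.166],[1,0.29,0.193,0.352,-0.24,0.331,0.166],[1,0.29,0.193,0.352,-0.24,0.331,0.166],[1,0.29,0.193,0.352,-0.24,0.331,0.166]]
  ]
}}

```text
time_s: 13.05
ee_pos: [0.4318, -0.0895, 0.1316]
tcp_rot: [1.373, -1.636, 0.858]
wrist_force: [-0.7, -0.0, 0.7]
grip_width: 0.997
finger_force: 0.0
```

Run:
```python
from kin import *
o=log();print(o["q"].round(2))
for z in(.08,.026):rel([.436,-.072,z],tool(-100,26,180),True)
```

```text
[-0.96  0.76  0.55  2.    0.52  1.24  2.19]
t 13.1 tcp [ 0.433  -0.0888  0.0717] shift [-0.0543, -0.0012, 0.0253] turn [0.0023, -0.0025, 0.0018] w 0.997 F [-0.7 -0.   0.7]
t 13.1 tcp [ 0.433  -0.0888  0.0177] shift [-0.1029, -0.0014, 0.0489] turn [0.0023, -0.0025, 0.0018] w 0.997 F [-0.7 -0.   0.7]
```

Call:
{"api": "carry_out", "payload": {
  "motion": [
    [[1,-0.03,-0.001,0.014,0,0,0],[1,-0.06,-0.001,0.028,0,0,0],[1,-0.08,-0.001,0.038,0,0,0],[1,-0.095,-0.001,0.045,0,0,0],[1,-0.103,-0.001,0.049,0,0,0],[1,-0.103,-0.001,0.049,0,0,0],[1,-0.103,-0.001,0.049,0,0,0],[0,-0.103,-0.001,0.049,0,0,0],[0,-0.103,-0.001,0.049,0,0,0],[0,-0.103,-0.001,0.049,0,0,0],[0,-0.103,-0.001,0.049,0,0,0],[0,-0.103,-0.001,0.049,0,0,0],[0,-0.08,-0.001,0.038,0,0,0],[0,-0.04,-0.001,0.019,0,0,0],[0,0,-0.001,0,0,0,0],[0,0.04,0,-0.019,0,0,0],[0,0.06,0,-0.028,0,0,0],[0,0.06,0,-0.028,0,0,0]]
  ]
}}

```text
time_s: 14.85
ee_pos: [0.4315, -0.0917, 0.1999]
tcp_rot: [1.372, -1.642, 0.857]
wrist_force: [0.3, 0.2, -0.6]
grip_width: 0.678
finger_force: 29.9
```

Run:
```python
from kin import *
o=log();print(o["q"].round(2),o["grip_width"])
p,W=cloud("top");
m=near(W,.402,.1,.07)&(W[...,2]>.03)&(W[...,2]<.06);print("yellow",blob("top",m,.044))
p,W=cloud("side");cv2.imwrite("pics/s3.png",cv2.resize(p[100:300,200:340],None,fx=3,fy=3,interpolation=2))
```

```text
[-0.99  0.64  0.59  1.99  0.56  1.35  2.25] 0.6782912180674388
yellow (array([401.3,  99.7,  44. ]), np.int32(81), array([402. , 100.7]), array([59.6, 60.4]), 72.8)
```

View pics/s3.png

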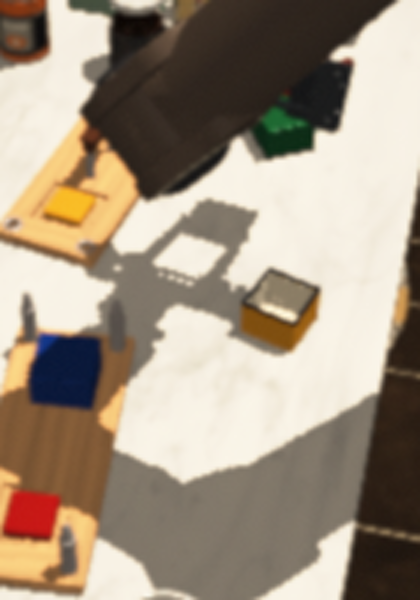

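Call:
{"api": "carry_out", "payload": {
  "motion": [
    [[0,0,0,0,0,0,0.149],[0,0,0,0,0,0,0.298],[0,0,0,0,0,0,0.447],[0,0,0,0,0,0,0.596],[0,0,0,0,0,0,0.745],[0,0,0,0,0,0,0.894],[0,0,0,0,0,0,1.043],[0,0,0,0,0,0,1.192],[0,0,0,0,0,0,1.341],[0,0,0,0,0,0,1.49],[0,0,0,0,0,0,1.639],[0,0,0,0,0,0,1.788],[0,0,0,0,0,0,1.937],[0,0,0,0,0,0,2.086],[0,0,0,0,0,0,2.235],[0,0,0,0,0,0,2.384],[0,0,0,0,0,0,2.533],[0,0,0,0,0,0,2.682],[0,0,0,0,0,0,2.831],[0,0,0,0,0,0,2.98]]
  ]
}}

```text
time_s: 16.95
ee_pos: [0.4307, -0.0919, 0.1972]
tcp_rot: [1.599, 1.567, -1.149]
wrist_force: [0.0, -0.9, -1.6]
grip_width: 0.68
finger_force: 29.9
```

Run:
```python
from kin import *
o=log();print(o["q"].round(2),o["grip_width"])
rel([.46,.20,.14],tool(-50,12,0),True)
x=fit()[0];print(ik([.46,.2,.14],tool(-50,12,0),o["q"],x))
```

```text
[-1.37  1.16  1.37  2.01 -0.03  1.11 -0.02] 0.6799153433147386
t 16.9 tcp [0.4719 0.1858 0.136 ] shift [0.1759, 0.0192, -0.2264] turn [-0.8096, -0.2879, -0.1347] w 0.68 F [ 0.  -0.9 -1.6]
(array([-2.02,  1.46,  1.25,  2.09, -0.03,  0.79, -0.26]), np.float64(0.0), np.float64(0.0))
```

Call:
{"api": "carry_out", "payload": {
  "motion": [
    [[0,0.018,0.002,-0.023,-0.081,-0.029,-0.013],[0,0.035,0.004,-0.045,-0.162,-0.058,-0.027],[0,0.053,0.006,-0.068,-0.243,-0.086,-0.04],[0,0.07,0.008,-0.09,-0.324,-0.115,-0.054],[0,0.088,0.01,-0.113,-0.405,-0.144,-0.067],[0,0.105,0.012,-0.136,-0.486,-0.173,-0.081],[0,0.123,0.013,-0.158,-0.567,-0.202,-0.094],[0,0.141,0.015,-0.181,-0.648,-0.23,-0.108],[0,0.158,0.017,-0.203,-0.729,-0.259,-0.121],[0,0.176,0.019,-0.226,-0.81,-0.288,-0.135],[0,0.176,0.019,-0.226,-0.81,-0.288,-0.135],[0,0.176,0.019,-0.226,-0.81,-0.288,-0.135],[0,0.176,0.019,-0.226,-0.81,-0.288,-0.135],[0,0.176,0.019,-0.226,-0.81,-0.288,-0.135]]
  ]
}}

```text
time_s: 18.35
ee_pos: [0.4711, 0.1844, 0.1379]
tcp_rot: [0.773, 1.658, -0.624]
wrist_force: [0.3, -0.2, -0.3]
grip_width: 0.682
finger_force: 29.9
```

Run:
```python
from kin import *
o=log();print(o["q"].round(2),o["grip_width"])
rel([.46,.20,.14],tool(-50,12,0),True)
rel([.46,.20,.04],tool(-50,10,0),True)
p,W=cloud("side");cv2.imwrite("pics/s4.png",cv2.resize(p[100:384,180:480],None,fx=2,fy=2,interpolation=2))
```

```text
[-2.02  1.45  1.26  2.08 -0.03  0.8  -0.25] 0.6818011667159647
t 18.4 tcp [0.4719 0.1858 0.136 ] shift [0.0019, 0.0015, -0.0001] turn [-0.0006, -0.0054, 0.0008] w 0.682 F [ 0.3 -0.2 -0.3]
t 18.4 tcp [0.472  0.1857 0.0367] shift [0.099, 0.0016, 0.0212] turn [-0.0006, -0.0403, 0.0008] w 0.682 F [ 0.3 -0.2 -0.3]
```

View pics/s4.png

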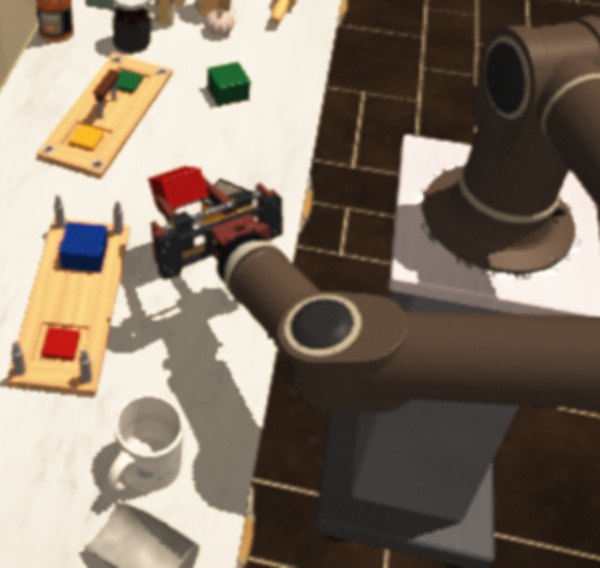

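Call:
{"api": "carry_out", "payload": {
  "motion": [
    [[0,0.025,0.001,0.005,0,-0.01,0],[0,0.05,0.001,0.011,0,-0.02,0],[0,0.075,0.001,0.016,0,-0.03,0],[0,0.09,0.001,0.019,0,-0.04,0],[0,0.098,0.001,0.021,0,-0.04,0],[0,0.1,0.001,0.021,0,-0.04,0],[0,0.102,0.001,0.022,0,-0.04,0],[0,0.102,0.001,0.022,0,-0.04,0]]
  ]
}}

```text
time_s: 19.2
ee_pos: [0.4716, 0.1868, 0.0339]
tcp_rot: [0.754, 1.623, -0.633]
wrist_force: [-0.2, 0.2, -1.2]
grip_width: 0.68
finger_force: 29.9
```

Run:
```python
from kin import *
o=log();print(o["q"].round(2),o["wrist_force"].round(1),o["ee_pos"])
rel([.46,.20,.034],tool(-50,10,0),True)
```

```text
[-2.    1.63  1.11  2.   -0.13  0.8  -0.37] [-0.2  0.2 -1.2] [0.47155545 0.18676039 0.03392121]
t 19.2 tcp [0.472  0.1857 0.0307] shift [0.003, -0.0003, 0.0017] turn [0.0025, -0.0005, 0.0009] w 0.68 F [-0.2  0.2 -1.2]
```

Call:
{"api": "carry_out", "payload": {
  "motion": [
    [[0,0.002,0,0,0,0,0],[0,0.004,0,0.001,0,0,0],[0,0.004,0,0.001,0,0,0],[1,0.004,0,0.001,0,0,0],[1,0.004,0,0.001,0,0,0],[1,0.004,0,0.001,0,0,0],[1,0.004,0,0.001,0,0,0],[1,0.004,0,0.001,0,0,0],[1,0.004,0,0.001,0,0,0],[1,0,0,-0.03,0,0,0],[1,-0.02,0,-0.06,0,0,0],[1,-0.05,0,-0.1,0,0,0],[1,-0.1,0,-0.12,0,0,0],[1,-0.15,0,-0.12,0,0,0],[1,-0.2,0,-0.12,0,0,0],[1,-0.2,0,-0.12,0,0,0]]
  ]
}}

```text
time_s: 20.8
ee_pos: [0.4183, 0.2492, 0.2558]
tcp_rot: [0.759, 1.621, -0.63]
wrist_force: [-0.3, -0.4, -0.7]
grip_width: 0.995
finger_force: 0.0
```

Run:
```python
from kin import *
o=log();print(o["q"].round(2),o["ee_pos"])
p,W=cloud("top")
m=near(W,.47,.19,.08)&(W[...,2]>.03)&(W[...,2]<.07);print("red",blob("top",m,.044),np.nanpercentile(W[m][:,2],[5,50,95]).round(3))
p,W=cloud("side");cv2.imwrite("pics/s5.png",cv2.resize(p[150:300,200:340],None,fx=3,fy=3,interpolation=2))
```

```text
[-2.15  1.32  1.4   1.98  0.11  1.05 -0.2 ] [0.41834167 0.249217   0.25582626]
red (array([445.7, 215.9,  44. ]), np.int32(287), array([445.6, 215.7]), array([61.7, 59.7]), 39.2) [0.037 0.044 0.05 ]
```

View pics/s5.png

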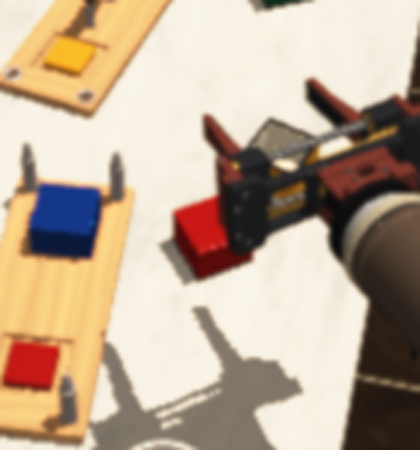

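Run:
```python
from kin import *
o=get_obs();x=fit()[0]
q=o["q"]
for p,T in [([.446,.216,.16],tool(-50.8,90)),([.446,.216,.03],tool(-50.8,90)),([.57,.3975,.14],tool(-83.6,90))]:
    r=ik(p,T,q,x);print(*r);q=r[0]
rel([.446,.216,.16],tool(-50.8,90),True)
```

```text
[-1.41  0.47  1.11  1.98 -0.5   0.99  0.62] 0.0 0.0
[-1.24  0.62  0.88  2.1  -0.72  0.75  0.79] 0.0 0.0
[-1.24  0.83  1.    1.49 -0.72  1.21 -0.03] 0.0 0.0
t 20.9 tcp [0.446 0.216 0.141] shift [0.1007, -0.0006, 0.0631] turn [0.0113, 1.3937, 0.0133] w 1.0 F [-0.6  0.6 -1. ]
```

Call:
{"api": "carry_out", "payload": {
  "motion": [
    [[1,0,0,0,0,0.14,0],[1,0,0,0,0,0.28,0],[1,0,0,0,0,0.42,0],[1,0.02,0,0.01,0,0.56,0],[1,0.04,0,0.02,0,0.7,0],[1,0.06,0,0.03,0.01,0.84,0.01],[1,0.08,0,0.05,0.01,0.98,0.01],[1,0.1,-0.001,0.063,0.011,1.12,0.013],[1,0.1,-0.001,0.063,0.011,1.26,0.013],[1,0.1,-0.001,0.063,0.011,1.394,0.013],[1,0.1,-0.001,0.063,0.011,1.394,0.013],[1,0.1,-0.001,0.063,0.011,1.394,0.013],[1,0.1,-0.001,0.063,0.011,1.394,0.013],[1,0.1,-0.001,0.063,0.011,1.394,0.013]]
  ]
}}

```text
time_s: 22.3
ee_pos: [0.4442, 0.2179, 0.1407]
tcp_rot: [1.338, 2.841, -0.007]
wrist_force: [0.1, -0.0, 0.2]
grip_width: 1.001
finger_force: 0.0
```

Run:
```python
from kin import *
o=log();print(o["q"].round(2))
rel([.446,.216,.16],tool(-50.8,90),True)
rel([.446,.216,.03],tool(-50.8,90),True)
```

```text
[-1.32  0.37  0.97  2.02 -0.37  0.95  0.53]
t 22.3 tcp [0.446 0.216 0.141] shift [-0.0026, 0.0001, -0.0003] turn [-0.0036, 0.0035, 0.0062] w 1.001 F [ 0.1 -0.   0.2]
t 22.3 tcp [0.446 0.216 0.011] shift [-0.0021, 0.0006, 0.1297] turn [-0.0036, 0.0035, 0.0062] w 1.001 F [ 0.1 -0.   0.2]
```

Call:
{"api": "carry_out", "payload": {
  "motion": [
    [[1,-0.002,0,0.04,0,0.003,0.006],[1,-0.002,0,0.08,0,0.003,0.006],[1,-0.002,0,0.105,0,0.003,0.006],[1,-0.002,0,0.12,0,0.003,0.006],[1,-0.002,0,0.129,0,0.003,0.006],[1,-0.002,0,0.129,0,0.003,0.006],[0,-0.002,0,0.129,0,0.003,0.006],[0,-0.002,0,0.129,0,0.003,0.006],[0,-0.002,0,0.129,0,0.003,0.006],[0,-0.002,0,0.129,0,0.003,0.006],[0,-0.002,0,0.129,0,0.003,0.006],[0,-0.002,0,0.1,0,0.003,0.006],[0,-0.002,0,0.06,0,0.003,0.006],[0,-0.002,0,0.02,0,0.003,0.006],[0,-0.002,0,-0.02,0,0.003,0.006],[0,-0.002,0,-0.02,0,0.003,0.006]]
  ]
}}

```text
time_s: 23.9
ee_pos: [0.4496, 0.2151, 0.1656]
tcp_rot: [1.355, 2.833, 0.009]
wrist_force: [0.6, 1.0, -3.0]
grip_width: 0.677
finger_force: 30.0
```

Run:
```python
from kin import *
o=log();print(o["q"].round(2))
rel([.570,.3975,.18],tool(-83.6,90),True)
rel([.570,.3975,.14],tool(-83.6,90),True)
```

```text
[-1.35  0.34  1.01  1.99 -0.35  0.99  0.51]
t 23.9 tcp [0.57   0.3975 0.161 ] shift [0.0664, 0.2082, 0.0059] turn [0.005, -0.0029, 0.5671] w 0.677 F [ 0.6  1.  -3. ]
t 23.9 tcp [0.57   0.3975 0.121 ] shift [0.0664, 0.208, 0.0459] turn [0.005, -0.0029, 0.5671] w 0.677 F [ 0.6  1.  -3. ]
```

Call:
{"api": "carry_out", "payload": {
  "motion": [
    [[0,0.013,0.042,0.006,0,0,0.14],[0,0.026,0.084,0.006,0,0,0.28],[0,0.04,0.125,0.006,0,0,0.42],[0,0.053,0.166,0.006,0.005,-0.003,0.567],[0,0.066,0.208,0.006,0.005,-0.003,0.567],[0,0.066,0.208,0.006,0.005,-0.003,0.567],[0,0.066,0.208,0.026,0.005,-0.003,0.567],[0,0.066,0.208,0.046,0.005,-0.003,0.567],[0,0.066,0.208,0.046,0.005,-0.003,0.567],[0,0.066,0.208,0.046,0.005,-0.003,0.567],[0,0.066,0.208,0.046,0.005,-0.003,0.567]]
  ]
}}

```text
time_s: 25.0
ee_pos: [0.5678, 0.3961, 0.1162]
tcp_rot: [-2.093, -2.342, 0.009]
wrist_force: [-0.3, 0.6, -1.0]
grip_width: 0.681
finger_force: 30.0
```

Run:
```python
from kin import *
o=log();print(o["q"].round(2))
for z in(.046,.040):rel([.570,.3975,z],tool(-83.6,90),True)
p,W=cloud("top")
m=mask(p,"red",90)&(W[...,0]>.5)&(W[...,0]<.66)&(W[...,1]<.47)&(W[...,1]>.33)&(W[...,2]<.3)&(W[...,2]>.06);print(m.sum());print(blob("top",m,o["ee_pos"][2]+.033))
cv2.imwrite("pics/t6.png",cv2.resize(p[130:220,130:250],None,fx=5,fy=5,interpolation=2))
```

```text
[-1.24  0.79  0.96  1.54 -0.68  1.18 -0.04]
t 25.0 tcp [0.57   0.3975 0.027 ] shift [0.0014, 0.0027, 0.0892] turn [-0.0047, 0.0038, 0.0003] w 0.681 F [-0.3  0.6 -1. ]
t 25.0 tcp [0.57   0.3975 0.021 ] shift [0.0015, 0.0028, 0.0952] turn [-0.0047, 0.0038, 0.0003] w 0.681 F [-0.3  0.6 -1. ]
127
(array([564.5, 370.7, 149.2]), np.int32(126), array([563.7, 370.8]), array([66.1, 23.6]), 3.0)
```

View pics/t6.png

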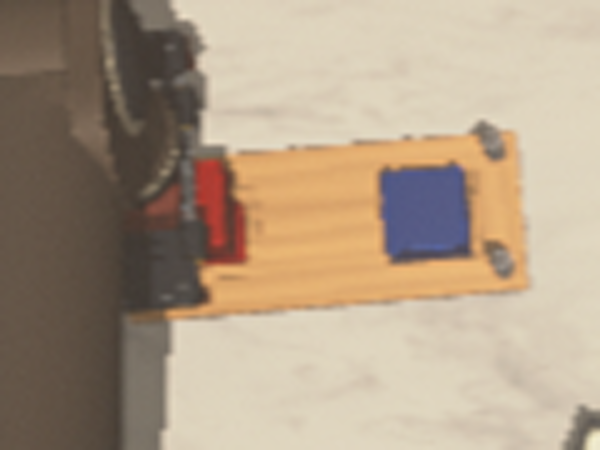

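Call:
{"api": "carry_out", "payload": {
  "motion": [
    [[0,0.001,0.003,0.03,-0.004,0.004,0],[0,0.001,0.003,0.055,-0.004,0.004,0],[0,0.001,0.003,0.075,-0.004,0.004,0],[0,0.001,0.003,0.083,-0.004,0.004,0],[0,0.001,0.003,0.087,-0.004,0.004,0],[0,0.001,0.003,0.09,-0.004,0.004,0],[0,0.001,0.003,0.092,-0.004,0.004,0],[0,0.001,0.003,0.092,-0.004,0.004,0]]
  ]
}}

```text
time_s: 25.85
ee_pos: [0.5702, 0.3973, 0.0237]
tcp_rot: [-2.093, -2.342, 0.001]
wrist_force: [0.9, 1.2, -1.9]
grip_width: 0.68
finger_force: 30.0
```

Run:
```python
from kin import *
o=log()
rel([.570,.3975,.040],tool(-83.6,90),True)
```

```text
t 25.9 tcp [0.57   0.3975 0.021 ] shift [0.0002, -0.0002, 0.0027] turn [-0.0006, -0.0001, 0.0006] w 0.68 F [ 0.9  1.2 -1.9]
```

Call:
{"api": "carry_out", "payload": {
  "motion": [
    [[0,0,0,0.003,0,0,0],[0,0,0,0.003,0,0,0],[1,0,0,0.003,0,0,0],[1,0,0,0.003,0,0,0],[1,0,0,0.003,0,0,0],[1,0,0,0.003,0,0,0],[1,0,0,0.003,0,0,0],[1,0,0,-0.03,0,0,0],[1,0,0,-0.07,0,0,0],[1,0,0,-0.12,0,0,0],[1,0,0,-0.17,0,0,0],[1,0,0,-0.2,0,0,0],[1,0,0,-0.2,0,0,0]]
  ]
}}

```text
time_s: 27.15
ee_pos: [0.5724, 0.3975, 0.2286]
tcp_rot: [2.093, 2.342, 0.009]
wrist_force: [0.2, 0.3, 0.5]
grip_width: 1.0
finger_force: 0.0
```

Run:
```python
from kin import *
o=log();print(o["q"].round(2),o["ee_pos"])
for n in("top","side"):
    p,W=cloud(n);np.savez(f"m_{n}.npz",p=p,W=W)
    h=cv2.cvtColor(p,cv2.COLOR_BGR2HSV)
    wood=(W[...,0]>.54)&(W[...,0]<.74)&(W[...,1]>-.28)&(W[...,1]<.11)&(W[...,2]<.09)&(h[...,1]>80)&(h[...,0]<35)
    wood=cv2.morphologyEx(wood.astype(np.uint8),cv2.MORPH_CLOSE,np.ones((7,7)))>0
    print(n,"tray",blob(n,wood,.014))
    m=near(W,.642,-.083,.06)&(W[...,2]>.06)&(W[...,2]<.1);print("cap",blob(n,m,.075) if m.any() else 0)
    for nm,c,x,y,z in [("py","yellow",.657,-.005,.02),("pg","green",.627,-.16,.02)]:
        m=mask(p,c,130 if c=="yellow" else 80)&near(W,x,y,.035)&(abs(W[...,2]-.02)<.012);print(nm,blob(n,m,z))
    st=(W[...,0]>.49)&(W[...,0]<.67)&(W[...,1]>.15)&(W[...,1]<.49)&(W[...,2]<.1)&(h[...,1]>80)
    st=cv2.morphologyEx(st.astype(np.uint8),cv2.MORPH_CLOSE,np.ones((7,7)))>0;print("stand",blob(n,st,.016))
    m=near(W,.588,.24,.05)&(abs(W[...,2]-.054)<.012)&mask(p,"blue",80);print("blue",blob(n,m,.054),np.nanmedian(W[m][:,2]).round(4))
    m=near(W,.570,.3975,.05)&(abs(W[...,2]-.054)<.012)&mask(p,"red",80);print("red",blob(n,m,.054) if m.any() else 0,np.nanmedian(W[m][:,2]).round(4))
```

```text
[-1.26  0.7   1.03  1.41 -0.6   1.36 -0.1 ] [0.5724163  0.39753549 0.2286414 ]
top tray (array([642.1, -81.1,  14. ]), np.int32(2392), array([641.8, -84.6]), array([292.4, 120.1]), 80.1)
cap (array([642.3, -83.1,  75. ]), np.int32(107), array([642.3, -83.3]), array([67.1, 20.5]), 81.4)
py (array([640.7, -17.3,  20. ]), np.int32(4), array([640.7, -17.3]), array([2.6, 8. ]), 46.6)
pg (array([ 621.4, -174.5,   20. ]), np.int32(22), array([ 624.5, -177. ]), array([16.3, 32.1]), 63.8)
stand (array([579. , 306.6,  16. ]), np.int32(2369), array([579.8, 315.3]), array([120.2, 289. ]), 6.1)
blue (array([585.3, 239.2,  54. ]), np.int32(235), array([585.5, 239.1]), array([55.2, 53.9]), 1.9) 0.0535
red (array([567.3, 394.2,  54. ]), np.int32(253), array([567.7, 394.2]), array([61.8, 57.2]), 3.1) 0.0529
side tray (array([ 632.2, -118. ,   14. ]), np.int32(1282), array([ 636.5, -116.6]), array([243.5, 125.8]), 80.9)
cap (array([642.8, -76.6,  75. ]), np.int32(104), array([642.8, -76.5]), array([80.2, 23.7]), 81.0)
py (array([650.9, -11. ,  20. ]), np.int32(50), array([650.5, -13.4]), array([30.4, 29.5]), 14.0)
pg (array([ 628. , -158.4,   20. ]), np.int32(81), array([ 628.6, -158. ]), array([44.8, 36.9]), 81.6)
stand (array([577.1, 333.6,  16. ]), np.int32(3646), array([579.7, 322.4]), array([120.3, 298.9]), 6.4)
blue (array([584.2, 249.9,  54. ]), np.int32(320), array([584.4, 248. ]), array([59. , 65.7]), 7.4) 0.052
red (array([567. , 402.7,  54. ]), np.int32(454), array([566.8, 403. ]), array([59.4, 66.6]), 5.5) 0.0522
```

Run:
```python
from kin import *
rel([.6425,-.0835,.17],tool(-99.5,90),True)
```

```text
t 27.2 tcp [ 0.6425 -0.0835  0.151 ] shift [-0.486, 0.0181, 0.0722] turn [-0.0013, -0.0005, 0.2782] w 0.999 F [ 0.1 -0.4 -0.5]
```

Call:
{"api": "carry_out", "payload": {
  "motion": [
    [[1,-0.04,0.002,0,0,0,0.023],[1,-0.08,0.003,0,0,0,0.046],[1,-0.12,0.005,0,0,0,0.07],[1,-0.162,0.006,0,0,0,0.093],[1,-0.203,0.008,0,0,0,0.116],[1,-0.243,0.009,0.01,0,0,0.139],[1,-0.284,0.011,0.02,0,0,0.162],[1,-0.324,0.012,0.03,0,0,0.185],[1,-0.365,0.014,0.04,0,0,0.209],[1,-0.405,0.015,0.05,0,0,0.232],[1,-0.446,0.017,0.06,0,0,0.255],[1,-0.486,0.018,0.072,0,0,0.278],[1,-0.486,0.018,0.072,0,0,0.278],[1,-0.486,0.018,0.072,0,0,0.278],[1,-0.486,0.018,0.072,0,0,0.278]]
  ]
}}

```text
time_s: 28.75
ee_pos: [0.642, -0.0821, 0.1503]
tcp_rot: [-2.394, -2.03, 0.004]
wrist_force: [0.2, 0.5, -0.3]
grip_width: 1.002
finger_force: 0.0
```

Run:
```python
from kin import *
o=log();print(o["q"].round(2))
rel([.6425,-.0835,.062],tool(-99.5,90),True)
```

```text
[-0.59  0.7   1.03  1.64 -0.63  1.18  0.42]
t 28.8 tcp [ 0.6425 -0.0835  0.043 ] shift [-0.0012, 0.001, 0.1073] turn [-0.0033, 0.0003, 0.0016] w 1.002 F [ 0.2  0.5 -0.3]
```

Call:
{"api": "carry_out", "payload": {
  "motion": [
    [[1,-0.001,0.001,0.04,-0.003,0,0.002],[1,-0.001,0.001,0.075,-0.003,0,0.002],[1,-0.001,0.001,0.095,-0.003,0,0.002],[1,-0.001,0.001,0.107,-0.003,0,0.002],[1,-0.001,0.001,0.107,-0.003,0,0.002],[0,-0.001,0.001,0.107,-0.003,0,0.002],[0,-0.001,0.001,0.107,-0.003,0,0.002],[0,-0.001,0.001,0.107,-0.003,0,0.002],[0,-0.001,0.001,0.107,-0.003,0,0.002],[0,-0.001,0.001,0.107,-0.003,0,0.002],[0,-0.001,0.001,0.107,-0.003,0,0.002],[0,-0.001,0.001,0.107,-0.003,0,0.002],[0,-0.001,0.001,0.107,-0.003,0,0.002],[0,-0.001,0.001,0.107,-0.003,0,0.002],[0,-0.001,0.001,0.107,-0.003,0,0.002]]
  ]
}}

```text
time_s: 30.25
ee_pos: [0.6435, -0.085, 0.0445]
tcp_rot: [2.398, 2.026, 0.002]
wrist_force: [2.2, -0.6, -0.7]
grip_width: 0.235
finger_force: 30.0
```

Run:
```python
from kin import *
o=log();print(o["ee_pos"].round(4),o["wrist_force"].round(1),o["finger_force"],o["grip_width"])
Rt=R.from_rotvec(o["tcp_rot"]).as_matrix();print("closing az",np.degrees(np.arctan2(Rt[1,1],Rt[0,1])))
p,W=cloud("top");h=cv2.cvtColor(p,cv2.COLOR_BGR2HSV)
wood=(W[...,0]>.54)&(W[...,0]<.74)&(W[...,1]>-.28)&(W[...,1]<.11)&(W[...,2]<.03)&(W[...,2]>.003)&(h[...,1]>80)&(h[...,0]<35)
v,u=np.where(wood);X=plane("top",np.c_[u,v],.014);print(len(X),rect(X))
```

```text
[ 0.6435 -0.085   0.0445] [ 2.2 -0.6 -0.7] 29.999491274356842 0.23455563858950662
closing az -9.60897351044826
785 (array([639.1, -83.9]), array([291.9, 120.1]), 80.2)
```

Call:
{"api": "carry_out", "payload": {
  "motion": [
    [[1,0,0,0,0,0,0],[1,0,0,0,0,0,0],[1,0,0,0,0,0,0],[1,0,0,0.007,0,0,0],[1,0,0,0.014,0,0,0],[1,0,0,0.014,0,0,0],[0,0,0,0.014,0,0,0],[0,0,0,0.014,0,0,0],[0,0,0,0.014,0,0,0],[0,0,0,0.014,0,0,0],[0,0,0,0.014,0,0,0],[0,0,0,0.014,0,0,0],[0,0,0,0.014,0,0,0],[0,0,0,0.014,0,0,0],[0,0,0,0.014,0,0,0],[0,0,0,0.014,0,0,0]]
  ]
}}

```text
time_s: 31.9
ee_pos: [0.6432, -0.0848, 0.0305]
tcp_rot: [2.398, 2.027, 0.001]
wrist_force: [1.1, -0.5, -0.2]
grip_width: 0.234
finger_force: 30.0
```

Run:
```python
from kin import *
o=log();print(o["ee_pos"].round(4),o["wrist_force"].round(1),o["finger_force"],o["grip_width"])
p,W=cloud("top");np.savez("m_top2.npz",p=p,W=W);h=cv2.cvtColor(p,cv2.COLOR_BGR2HSV)
for z0,z1 in((.003,.03),(.006,.022),(-.005,.035)):
    wood=(W[...,0]>.54)&(W[...,0]<.74)&(W[...,1]>-.28)&(W[...,1]<.11)&(W[...,2]<z1)&(W[...,2]>z0)&(h[...,1]>80)&(h[...,0]<35)
    v,u=np.where(wood);X=plane("top",np.c_[u,v],.014);print(len(X),rect(X))
    d=np.load("m_top.npz");hh=cv2.cvtColor(d["p"],cv2.COLOR_BGR2HSV);w=d["W"]
    wood=(w[...,0]>.54)&(w[...,0]<.74)&(w[...,1]>-.28)&(w[...,1]<.11)&(w[...,2]<z1)&(w[...,2]>z0)&(hh[...,1]>80)&(hh[...,0]<35)
    v,u=np.where(wood);X=plane("top",np.c_[u,v],.014);print(" before",len(X),rect(X))
```

```text
[ 0.6432 -0.0848  0.0305] [ 1.1 -0.5 -0.2] 29.99926596879959 0.23361510177603423
778 (array([638.8, -84.6]), array([290.5, 120.9]), 80.5)
 before 2094 (array([641.9, -84.6]), array([292.3, 120. ]), 80.0)
699 (array([638.6, -84.6]), array([290.4, 119.8]), 80.2)
 before 1895 (array([642.4, -84. ]), array([290.8, 119.6]), 79.9)
818 (array([639.3, -84.7]), array([290.4, 120.9]), 80.2)
 before 2150 (array([641.8, -84.6]), array([292.4, 120.1]), 80.1)
```

Run:
```python
from kin import *
rel([.6432,-.0848,.150],tool(-99.6,90))
rel([.5825,.317,.150],tool(-83.7,90))
```

```text
t 31.9 tcp [ 0.6432 -0.0848  0.15  ] shift [-0.0, 0.0002, -0.1195] turn [0.0019, 0.0006, -0.0001] w 0.234 F [1.1 0.1 0. ]
t 31.9 tcp [0.5825 0.317  0.15  ] shift [0.386, -0.1267, -0.12] turn [0.0018, 0.0009, -0.2776] w 0.234 F [1.1 0.1 0. ]
```

Call:
{"api": "carry_out", "payload": {
  "motion": [
    [[0,0,0,-0.02,0,0,0],[0,0,0,-0.04,0,0,0],[0,0,0,-0.06,0,0,0],[0,0,0,-0.085,0,0,0],[0,0,0,-0.11,0,0,0],[0,0.03,-0.01,-0.12,0,0,-0.02],[0,0.06,-0.02,-0.12,0,0,-0.04],[0,0.1,-0.033,-0.12,0,0,-0.07],[0,0.14,-0.046,-0.12,0,0,-0.1],[0,0.18,-0.059,-0.12,0,0,-0.13],[0,0.22,-0.072,-0.12,0,0,-0.16],[0,0.26,-0.085,-0.12,0,0,-0.19],[0,0.3,-0.098,-0.12,0,0,-0.22],[0,0.33,-0.108,-0.12,0,0,-0.25],[0,0.36,-0.118,-0.12,0,0,-0.27],[0,0.375,-0.123,-0.12,0,0,-0.278],[0,0.386,-0.127,-0.12,0.002,0,-0.278],[0,0.386,-0.127,-0.12,0.002,0,-0.278],[0,0.386,-0.127,-0.12,0.002,0,-0.278],[0,0.386,-0.127,-0.12,0.002,0,-0.278]]
  ]
}}

```text
time_s: 33.95
ee_pos: [0.5827, 0.3147, 0.1502]
tcp_rot: [2.099, 2.337, -0.002]
wrist_force: [-0.4, 0.3, -4.8]
grip_width: 0.236
finger_force: 30.0
```

Run:
```python
from kin import *
o=log();print(o["q"].round(2),o["ee_pos"].round(4),o["wrist_force"].round(1),o["grip_width"])
p,W=cloud("top");h=cv2.cvtColor(p,cv2.COLOR_BGR2HSV)
for a,b in((.1,.15),(.115,.15)):
    wood=(W[...,0]>.48)&(W[...,0]<.7)&(W[...,1]>.12)&(W[...,1]<.5)&(W[...,2]<b)&(W[...,2]>a)&(h[...,1]>60)&(h[...,0]<35)
    v,u=np.where(wood);zz=np.nanmedian(W[wood][:,2]);X=plane("top",np.c_[u,v],zz);print(len(X),zz,rect(X))
    A=np.c_[W[wood][:,:2],np.ones(wood.sum())];print("tilt",np.linalg.lstsq(A,W[wood][:,2],rcond=None)[0][:2].round(3))
ps,Ws=cloud("side");hs=cv2.cvtColor(ps,cv2.COLOR_BGR2HSV)
wood=(Ws[...,0]>.48)&(Ws[...,0]<.7)&(Ws[...,1]>.12)&(Ws[...,1]<.5)&(Ws[...,2]<.145)&(Ws[...,2]>.118)&(hs[...,1]>60)&(hs[...,0]<35)
v,u=np.where(wood);zz=np.nanmedian(Ws[wood][:,2]);X=plane("side",np.c_[u,v],zz);print("side",len(X),zz,rect(X))
A=np.c_[Ws[wood][:,:2],np.ones(wood.sum())];print("tilt",np.linalg.lstsq(A,Ws[wood][:,2],rcond=None)[0][:2].round(3))
cv2.imwrite("pics/c7.png",np.hstack([cv2.resize(p[120:220,130:260],(520,400),interpolation=2),cv2.resize(ps[160:310,170:270],(267,400),interpolation=2)]))
```

```text
[-1.18  0.71  1.    1.6  -0.63  1.19  0.06] [0.5827 0.3147 0.1502] [-0.4  0.3 -4.8] 0.23617393850078353
1150 0.13214555063292843 (array([585.7, 258.6]), array([120.3, 177.6]), 6.1)
tilt [0.005 0.004]
1149 0.13214690238010962 (array([585.8, 258.6]), array([120.2, 177.6]), 6.1)
tilt [0.005 0.003]
side 3040 0.13204777488818076 (array([579.1, 328.8]), array([120.3, 281.9]), 6.2)
tilt [ 0.004 -0.003]
```

View pics/c7.png

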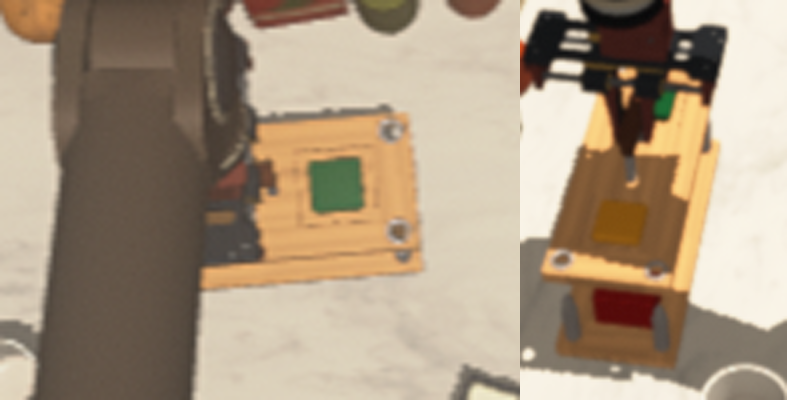

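```bash
cat > cmp.py <<'E'
from kin import *
def ext(n,p,W,z,tol,yl):
    h=cv2.cvtColor(p,cv2.COLOR_BGR2HSV)
    w=(W[...,0]>.48)&(W[...,0]<.7)&(W[...,1]>yl[0])&(W[...,1]<yl[1])&(abs(W[...,2]-z)<tol)&(h[...,1]>60)&(h[...,0]<35)
    v,u=np.where(w);X=plane(n,np.c_[u,v],z)[:,:2]*1000
    a=np.radians(96.3);U=np.array([np.cos(a),np.sin(a)]);V=np.array([U[1],-U[0]])
    s,t=X@U,X@V
    f=lambda q:(np.percentile(q,.7).round(1),np.percentile(q,99.3).round(1))
    return len(s),"along",f(s),"across",f(t),"mid across",np.mean(f(t)).round(2)
if __name__=="__main__":
    for n in("top","side"):
        p,W=cloud(n,cv2.imread(f"pics/{n}0.png"),np.load(f"{n}0.npy"));print(n,"stand0",ext(n,p,W,.016,.010,(.12,.5)))
        p,W=cloud(n);print(n,"tray",ext(n,p,W,.132,.012,(.12,.5)))
    o=get_obs();a=np.radians(96.3);U=np.array([np.cos(a),np.sin(a)]);V=np.array([U[1],-U[0]]);print("robot s,t",o["ee_pos"][:2]*1000@U,o["ee_pos"][:2]*1000@V)
E
python3 cmp.py
```

```text
top stand0 (2190, 'along', (np.float64(108.9), np.float64(395.3)), 'across', (np.float64(552.0), np.float64(669.8)), 'mid across', np.float64(610.9))
top tray (1123, 'along', (np.float64(105.6), np.float64(274.7)), 'across', (np.float64(551.1), np.float64(669.9)), 'mid across', np.float64(610.5))
side stand0 (3207, 'along', (np.float64(110.1), np.float64(401.6)), 'across', (np.float64(552.9), np.float64(670.3)), 'mid across', np.float64(611.6))
side tray (3009, 'along', (np.float64(130.3), np.float64(402.0)), 'across', (np.float64(552.5), np.float64(671.0)), 'mid across', np.float64(611.75))
robot s,t 250.23027405280413 613.5674938814238
```

Run:
```python
from kin import *
o=get_obs();print(o["ee_pos"])
for z in(.1165,.108,.0925):rel([.5826,.3165,z],tool(-83.7,90))
```

```text
[0.58240329 0.31604853 0.15017155]
t 34.1 tcp [0.5826 0.3165 0.1165] shift [0.0005, 0.0003, 0.0337] turn [-0.0005, 0.0007, -0.0011] w 0.234 F [ 0.6 -0.2 -4.7]
t 34.1 tcp [0.5826 0.3165 0.108 ] shift [0.0005, 0.0003, 0.0422] turn [-0.0005, 0.0007, -0.0011] w 0.234 F [ 0.6 -0.2 -4.7]
t 34.1 tcp [0.5826 0.3165 0.0925] shift [0.0005, 0.0003, 0.0577] turn [-0.0005, 0.0007, -0.0011] w 0.234 F [ 0.6 -0.2 -4.7]
```

Call:
{"api": "carry_out", "payload": {
  "motion": [
    [[0,0.0017,0,0.01,0,0,0],[0,0.0017,0,0.02,0,0,0],[0,0.0017,0,0.028,0,0,0],[0,0.0017,0,0.033,0,0,0],[0,0.0017,0,0.036,0,0,0],[0,0.0017,0,0.038,0,0,0],[0,0.0017,0,0.04,0,0,0],[0,0.0017,0,0.042,0,0,0],[0,0.0017,0,0.042,0,0,0],[0,0.0017,0,0.042,0,0,0]]
  ]
}}

```text
time_s: 35.15
ee_pos: [0.5819, 0.3187, 0.1081]
tcp_rot: [2.095, 2.34, -0.001]
wrist_force: [-0.2, 0.8, -4.7]
grip_width: 0.232
finger_force: 30.0
```

Run:
```python
from kin import *
o=get_obs();print(o["ee_pos"].round(4),o["wrist_force"].round(1),o["torque"].round(2),o["grip_width"])
p,W=cloud("top");h=cv2.cvtColor(p,cv2.COLOR_BGR2HSV)
m=(W[...,0]>.5)&(W[...,0]<.68)&(W[...,1]>.17)&(W[...,1]<.29)&(W[...,2]<.11)&(W[...,2]>.06)&(h[...,1]>60)&(h[...,0]<35)
print("tray top z",np.nanmedian(W[m][:,2]));A=np.c_[W[m][:,:2],np.ones(m.sum())];print(np.linalg.lstsq(A,W[m][:,2],rcond=None)[0][:2].round(3))
```

```text
[0.5819 0.3187 0.1081] [-0.2  0.8 -4.7] [-0.01 -0.11 -0.05] 0.2323195446782888
tray top z 0.08964316394427463
[ 0.003 -0.002]
```

Call:
{"api": "carry_out", "payload": {
  "motion": [
    [[0,0,0,0.003,0,0,0],[0,0,0,0.006,0,0,0],[0,0,0,0.009,0,0,0],[0,0,0,0.012,0,0,0],[0,0,0,0.012,0,0,0]]
  ]
}}

```text
time_s: 35.7
ee_pos: [0.5815, 0.3186, 0.0953]
tcp_rot: [-2.095, -2.34, 0.003]
wrist_force: [0.4, 0.3, -4.1]
grip_width: 0.236
finger_force: 30.0
```

Run:
```python
from kin import *
o=get_obs();print(o["ee_pos"].round(4),o["wrist_force"].round(1),o["torque"].round(2),o["grip_width"])
```

```text
[0.5815 0.3186 0.0953] [ 0.4  0.3 -4.1] [-0.06 -0.1  -0.01] 0.23629067929335767
```

Free on the pins; lower to the shoulders and release.

Call:
{"api": "carry_out", "payload": {
  "motion": [
    [[0,0,0,0.0015,0,0,0],[0,0,0,0.003,0,0,0],[0,0,0,0.0035,0,0,0],[0,0,0,0.0035,0,0,0],[1,0,0,0.0035,0,0,0],[1,0,0,0.0035,0,0,0],[1,0,0,0.0035,0,0,0],[1,0,0,0.0035,0,0,0],[1,0,0,0.0035,0,0,0],[1,0,0,-0.03,0,0,0],[1,0,0,-0.07,0,0,0],[1,0,0,-0.11,0,0,0],[1,0,0,-0.15,0,0,0],[1,0,0,-0.17,0,0,0]]
  ]
}}

```text
time_s: 37.1
ee_pos: [0.5831, 0.3186, 0.2699]
tcp_rot: [2.095, 2.339, 0.004]
wrist_force: [-0.2, -0.5, -0.2]
grip_width: 0.996
finger_force: 0.0
```

```bash
cat > look.py <<'E'
from kin import *
o=log();print("t",o["time_s"],"q",o["q"].round(2),o["ee_pos"].round(4),o["wrist_force"].round(1))
p,W=cloud("top");h=cv2.cvtColor(p,cv2.COLOR_BGR2HSV)
m=(W[...,0]>.5)&(W[...,0]<.68)&(W[...,1]>.16)&(W[...,1]<.5)&(W[...,2]<.1)&(W[...,2]>.05)&(h[...,1]>60)&(h[...,0]<35)
print("tray top z",np.nanmedian(W[m][:,2]).round(4),m.sum());A=np.c_[W[m][:,:2],np.ones(m.sum())];print(np.linalg.lstsq(A,W[m][:,2],rcond=None)[0][:2].round(3))
v,u=np.where(m);print("tray",rect(plane("top",np.c_[u,v],.076)))
for nm,x,y in [("yellow",.402,.1),("green",.453,-.188)]:
    m=near(W,x,y,.1)&(W[...,2]>.03)&(W[...,2]<.07);print(nm,blob("top",m,.044) if m.any() else None,np.nanpercentile(W[m][:,2],95).round(3) if m.any() else 0)
E
python3 look.py
```

```text
t 37.1 q [-1.21  0.62  1.07  1.45 -0.54  1.39 -0.02] [0.5831 0.3186 0.2699] [-0.2 -0.5 -0.2]
tray top z 0.0746 1376
[0.004 0.002]
tray (array([583.6, 273.2]), array([120.3, 198.9]), 6.1)
yellow (array([401.7,  99.3,  44. ]), np.int32(81), array([402. , 100.7]), array([59.6, 60.4]), 72.8) 0.048
green (array([ 453.3, -188.8,   44. ]), np.int32(288), array([ 453.2, -188.7]), array([59.4, 61.6]), 31.8) 0.049
```

Run:
```python
from kin import *
rel([.403,.0995,.16],tool(-107.2,90),True)
rel([.403,.0995,.028],tool(-107.2,90),True)
o=get_obs();x=fit()[0];q=o["q"]
for p,T in [([.403,.0995,.16],tool(-107.2,90)),([.44,.02,.16],tool(-70,90)),([.44,.02,.16],tool(-70,18,0)),([.44,.02,.026],tool(-70,18,0)),([.44,.02,.16],tool(-70,18,180)),([.44,.02,.04],tool(-70,10,180))]:
    r=ik(p,T,q,x);print(*r);q=r[0]
```

```text
t 37.1 tcp [0.403  0.0995 0.141 ] shift [-0.1983, -0.2047, 0.1295] turn [0.005, -0.003, 0.4103] w 1.001 F [ 0.8 -0.4  2.3]
t 37.1 tcp [0.403  0.0995 0.009 ] shift [-0.1986, -0.2054, 0.2615] turn [0.005, -0.003, 0.4103] w 1.001 F [ 0.8 -0.4  2.3]
[-1.5   0.45  1.44  2.17 -0.54  0.98 -0.05] 0.0 0.0
[-1.16  0.33  1.21  2.13 -0.39  0.93  0.62] 0.0 0.0
[-1.8   1.45  1.37  2.22 -0.23  0.79 -0.02] 0.0 0.0
[-1.78  1.6   1.14  2.17 -0.38  0.73 -0.15] 0.0 0.0
[-1.51  0.85  0.78  2.2   0.65  1.02  2.19] 0.0 0.0
[-1.47  1.2   0.65  2.12  0.57  0.95  2.02] 0.0 0.0
```

Call:
{"api": "carry_out", "payload": {
  "motion": [
    [[1,-0.03,-0.03,0,0,0,0.06],[1,-0.06,-0.06,0,0,0,0.12],[1,-0.09,-0.093,0.01,0,0,0.18],[1,-0.12,-0.124,0.03,0,0,0.25],[1,-0.15,-0.155,0.06,0,0,0.31],[1,-0.18,-0.186,0.09,0,0,0.37],[1,-0.198,-0.205,0.13,0.005,-0.003,0.41],[1,-0.198,-0.205,0.13,0.005,-0.003,0.41],[1,-0.198,-0.205,0.165,0.005,-0.003,0.41],[1,-0.198,-0.205,0.2,0.005,-0.003,0.41],[1,-0.198,-0.205,0.23,0.005,-0.003,0.41],[1,-0.198,-0.205,0.25,0.005,-0.003,0.41],[1,-0.198,-0.205,0.26,0.005,-0.003,0.41],[1,-0.198,-0.205,0.26,0.005,-0.003,0.41],[0,-0.198,-0.205,0.26,0.005,-0.003,0.41],[0,-0.198,-0.205,0.26,0.005,-0.003,0.41],[0,-0.198,-0.205,0.26,0.005,-0.003,0.41],[0,-0.198,-0.205,0.26,0.005,-0.003,0.41],[0,-0.198,-0.205,0.26,0.005,-0.003,0.41],[0,-0.198,-0.205,0.23,0.005,-0.003,0.41]]
  ]
}}

```text
time_s: 39.15
ee_pos: [0.3981, 0.0989, 0.0352]
tcp_rot: [-2.527, -1.864, 0.017]
wrist_force: [0.6, 0.9, 0.2]
grip_width: 0.682
finger_force: 30.0
```

Run:
```python
from kin import *
o=log();print(o["q"].round(2),o["ee_pos"].round(3),o["grip_width"],o["finger_force"])
rel([.44,.02,.07],tool(-70,90),True)
rel([.44,.02,.030],tool(-70,90),True)
```

```text
[-1.16  0.48  1.01  2.29 -0.65  0.7   0.03] [0.398 0.099 0.035] 0.682185874905788 29.997243583202362
t 39.1 tcp [0.44  0.02  0.051] shift [-0.0631, 0.0631, -0.0158] turn [-0.0098, 0.005, -0.6485] w 0.682 F [0.6 0.9 0.2]
t 39.1 tcp [0.44  0.02  0.011] shift [-0.0628, 0.0635, 0.0242] turn [-0.0098, 0.005, -0.6485] w 0.682 F [0.6 0.9 0.2]
```

Call:
{"api": "carry_out", "payload": {
  "motion": [
    [[0,-0.01,0.01,-0.025,0,0,-0.1],[0,-0.02,0.02,-0.03,0,0,-0.22],[0,-0.035,0.035,-0.03,0,0,-0.35],[0,-0.05,0.05,-0.03,0,0,-0.48],[0,-0.063,0.063,-0.03,0,0,-0.6],[0,-0.063,0.063,-0.02,-0.01,0.005,-0.648],[0,-0.063,0.063,0,-0.01,0.005,-0.648],[0,-0.063,0.063,0.015,-0.01,0.005,-0.648],[0,-0.063,0.063,0.024,-0.01,0.005,-0.648],[0,-0.063,0.063,0.024,-0.01,0.005,-0.648],[1,-0.063,0.063,0.024,-0.01,0.005,-0.648],[1,-0.063,0.063,0.024,-0.01,0.005,-0.648],[1,-0.063,0.063,0.024,-0.01,0.005,-0.648],[1,-0.063,0.063,0.024,-0.01,0.005,-0.648],[1,-0.063,0.063,0,-0.01,0.005,-0.648],[1,-0.063,0.063,-0.04,-0.01,0.005,-0.648],[1,-0.063,0.063,-0.08,-0.01,0.005,-0.648],[1,-0.063,0.063,-0.12,-0.01,0.005,-0.648],[1,-0.063,0.063,-0.15,-0.01,0.005,-0.648],[1,-0.063,0.063,-0.15,-0.01,0.005,-0.648]]
  ]
}}

```text
time_s: 41.15
ee_pos: [0.4445, 0.0213, 0.1895]
tcp_rot: [1.8, 2.569, 0.015]
wrist_force: [-0.0, 0.3, 0.4]
grip_width: 1.004
finger_force: 0.0
```

Run:
```python
from kin import *
o=log();print(o["q"].round(2),o["ee_pos"].round(3))
p,W=cloud("side");m=near(W,.44,.02,.07)&(W[...,2]>.03)&(W[...,2]<.06);print(blob("side",m,.044))
rel([.44,.02,.16],tool(-70,18),True)
```

```text
[-1.11  0.14  1.08  2.08 -0.15  0.99  0.39] [0.445 0.021 0.189]
(array([438.7,  29.2,  44. ]), np.int32(171), array([438.5,  29.4]), array([61.8, 73.1]), 20.3)
t 41.2 tcp [0.4462 0.003  0.1541] shift [-0.0187, -0.004, 0.0334] turn [0.0076, -1.2589, -0.0047] w 1.001 F [ 0.5  0.4 -0. ]
```

Call:
{"api": "carry_out", "payload": {
  "motion": [
    [[1,0,0,0,0,-0.13,0],[1,0,0,0,0,-0.26,0],[1,0,0,0,0,-0.39,0],[1,-0.005,-0.001,0.005,0,-0.52,0],[1,-0.005,-0.002,0.01,0,-0.65,0],[1,-0.01,-0.003,0.015,0,-0.78,0],[1,-0.01,-0.004,0.02,0,-0.91,0],[1,-0.019,-0.004,0.025,0,-1.04,0],[1,-0.019,-0.004,0.033,0.007,-1.15,-0.005],[1,-0.019,-0.004,0.033,0.007,-1.259,-0.005],[1,-0.019,-0.004,0.033,0.007,-1.259,-0.005],[1,-0.019,-0.004,0.033,0.007,-1.259,-0.005],[1,-0.019,-0.004,0.033,0.007,-1.259,-0.005],[1,-0.019,-0.004,0.033,0.007,-1.259,-0.005]]
  ]
}}

```text
time_s: 42.6
ee_pos: [0.445, 0.0014, 0.1537]
tcp_rot: [1.135, 1.619, -0.824]
wrist_force: [0.6, -0.7, 0.7]
grip_width: 1.0
finger_force: 0.0
```

Run:
```python
from kin import *
o=log();print(o["q"].round(2),o["ee_pos"].round(3))
rel([.441,.02,.16],tool(-70,18),True)
rel([.441,.02,.025],tool(-70,18),True)
```

```text
[-1.64  1.    0.99  2.21  0.45  0.88 -0.73] [0.445 0.001 0.154]
t 42.6 tcp [0.4472 0.003  0.1541] shift [-0.0002, 0.0026, -0.0009] turn [-0.0032, -0.0037, 0.0009] w 1.0 F [ 0.6 -0.7  0.7]
t 42.6 tcp [0.4472 0.003  0.0191] shift [0.128, 0.0029, 0.0413] turn [-0.0032, -0.0037, 0.0009] w 1.0 F [ 0.6 -0.7  0.7]
```

Call:
{"api": "carry_out", "payload": {
  "motion": [
    [[1,0.04,0.002,0.013,0,0,0],[1,0.08,0.003,0.026,0,0,0],[1,0.105,0.003,0.034,0,0,0],[1,0.12,0.003,0.039,0,0,0],[1,0.128,0.003,0.041,0,0,0],[1,0.128,0.003,0.041,0,0,0],[1,0.128,0.003,0.041,0,0,0],[0,0.128,0.003,0.041,0,0,0],[0,0.128,0.003,0.041,0,0,0],[0,0.128,0.003,0.041,0,0,0],[0,0.128,0.003,0.041,0,0,0],[0,0.128,0.003,0.041,0,0,0],[0,0.1,0.003,0.032,0,0,0],[0,0.06,0.003,0.019,0,0,0],[0,0.02,0.003,0.006,0,0,0],[0,-0.01,0.003,0,0,0,0],[0,-0.01,0.003,0,0,0,0]]
  ]
}}

```text
time_s: 44.3
ee_pos: [0.4491, -0.0006, 0.1649]
tcp_rot: [1.133, 1.615, -0.824]
wrist_force: [-0.9, 0.4, -1.9]
grip_width: 0.685
finger_force: 30.0
```

Run:
```python
from kin import *
o=log();print(o["q"].round(2),o["ee_pos"].round(3),o["grip_width"],o["finger_force"])
```

```text
[-1.64  0.99  1.01  2.21  0.46  0.89 -0.72] [ 0.449 -0.001  0.165] 0.6850180543239498 29.988656044006348
```

Call:
{"api": "carry_out", "payload": {
  "motion": [
    [[0,0,0,0,0,0,-0.149],[0,0,0,0,0,0,-0.298],[0,0,0,0,0,0,-0.447],[0,0,0,0,0,0,-0.596],[0,0,0,0,0,0,-0.745],[0,0,0,0,0,0,-0.894],[0,0,0,0,0,0,-1.043],[0,0,0,0,0,0,-1.192],[0,0,0,0,0,0,-1.341],[0,0,0,0,0,0,-1.49],[0,0,0,0,0,0,-1.639],[0,0,0,0,0,0,-1.788],[0,0,0,0,0,0,-1.937],[0,0,0,0,0,0,-2.086],[0,0,0,0,0,0,-2.235],[0,0,0,0,0,0,-2.384],[0,0,0,0,0,0,-2.533],[0,0,0,0,0,0,-2.682],[0,0,0,0,0,0,-2.831],[0,0,0,0,0,0,-2.98]]
  ]
}}

```text
time_s: 46.3
ee_pos: [0.4487, 0.0001, 0.1617]
tcp_rot: [1.659, -1.361, 1.341]
wrist_force: [-0.3, -0.5, -1.3]
grip_width: 0.68
finger_force: 30.0
```

Run:
```python
from kin import *
o=log();print(o["q"].round(2),o["ee_pos"].round(3),o["grip_width"],o["finger_force"])
rel([.44,.02,.045],tool(-70,10,180),True)
rel([.44,.02,.036],tool(-70,10,180),True)
```

```text
[-1.17  0.68  0.33  2.18  0.86  1.27  1.8 ] [0.449 0.    0.162] 0.6796454013637178 29.98387634754181
t 46.3 tcp [0.4464 0.0024 0.0417] shift [-0.1135, 0.0185, 0.0341] turn [0.0126, 0.1379, -0.1505] w 0.68 F [-0.3 -0.5 -1.3]
t 46.3 tcp [0.4464 0.0024 0.0327] shift [-0.122, 0.0198, 0.0369] turn [0.0126, 0.1379, -0.1505] w 0.68 F [-0.3 -0.5 -1.3]
```

Call:
{"api": "carry_out", "payload": {
  "motion": [
    [[0,-0.03,0.005,0.009,0.004,0.04,-0.05],[0,-0.06,0.01,0.018,0.008,0.09,-0.1],[0,-0.09,0.015,0.027,0.013,0.138,-0.15],[0,-0.11,0.018,0.033,0.013,0.138,-0.15],[0,-0.118,0.019,0.036,0.013,0.138,-0.15],[0,-0.122,0.02,0.037,0.013,0.138,-0.15],[0,-0.124,0.02,0.037,0.013,0.138,-0.15],[0,-0.124,0.02,0.037,0.013,0.138,-0.15],[1,-0.124,0.02,0.037,0.013,0.138,-0.15],[1,-0.124,0.02,0.037,0.013,0.138,-0.15],[1,-0.124,0.02,0.037,0.013,0.138,-0.15],[1,-0.124,0.02,0.037,0.013,0.138,-0.15],[1,-0.124,0.02,0.037,0.013,0.138,-0.15],[1,-0.124,0.02,0.037,0.013,0.138,-0.15],[1,-0.12,0.02,0,0.013,0.138,-0.15],[1,-0.11,0.02,-0.04,0.013,0.138,-0.15],[1,-0.09,0.02,-0.08,0.013,0.138,-0.15],[1,-0.04,0.02,-0.09,0.013,0.138,-0.15],[1,0.01,0.02,-0.09,0.013,0.138,-0.15],[1,0.05,0.02,-0.09,0.013,0.138,-0.15]]
  ]
}}

```text
time_s: 48.3
ee_pos: [0.3985, 0.0571, 0.2364]
tcp_rot: [1.607, -1.135, 1.357]
wrist_force: [-0.6, 0.6, 0.2]
grip_width: 1.003
finger_force: 0.0
```

```bash
cat > look2.py <<'E'
from kin import *
o=log();print("t",o["time_s"],o["q"].round(2),o["ee_pos"].round(3),o["wrist_force"].round(1))
for n in("top","side"):
    p,W=cloud(n)
    for c in("yellow","green"):
        m=mask(p,c,80)&(W[...,2]>.033)&(W[...,2]<.065)&(W[...,0]<.53)&(W[...,0]>.3)&(W[...,1]<.3)&(W[...,1]>-.27)
        if c=="yellow":
            h=cv2.cvtColor(p,cv2.COLOR_BGR2HSV);m=(h[...,0]>14)&(h[...,0]<34)&(h[...,1]>110)&(W[...,2]>.033)&(W[...,2]<.065)&(W[...,0]<.53)&(W[...,0]>.3)&(W[...,1]<.3)&(W[...,1]>-.27)
        b=blob(n,m,.044);print(n,c,b,np.nanpercentile(W[m][:,2],[5,50,95]).round(3) if m.any() else 0)
E
python3 look2.py
```

```text
t 48.3 [-1.3   0.64  0.27  2.13  0.77  1.56  1.95] [0.399 0.057 0.236] [-0.6  0.6  0.2]
top yellow (array([433.7,  30.4,  44. ]), np.int32(281), array([433.5,  30.4]), array([60.2, 58.9]), 20.7) [0.037 0.043 0.049]
top green None 0
side yellow (array([429.,  31.,  44.]), np.int32(186), array([430.5,  30.8]), array([59.8, 52.9]), 18.5) [0.035 0.042 0.047]
side green (array([ 452.6, -183.8,   44. ]), np.int32(182), array([ 453.2, -181.1]), array([58.6, 66.6]), 31.6) [0.037 0.042 0.046]
```

Run:
```python
from kin import *
o=get_obs();x=fit()[0];q=o["q"]
for p,T in [([.436,.031,.17],tool(-69.3,90,180)),([.436,.031,.03],tool(-69.3,90,180)),([.5729,.3981,.2],tool(-83.7,90,180)),([.5729,.3981,.1],tool(-83.7,90,180))]:
    r=ik(p,T,q,x);print(*r);q=r[0]
rel([.436,.031,.17],tool(-69.3,90,180),True)
```

```text
[ 1.06  0.38 -1.47  2.12  0.44  1.04  2.86] 1.2 0.7
[ 0.81  0.57 -1.18  2.26  0.77  0.8   2.61] 0.0 0.0
[-0.02  0.71 -1.07  1.45  0.63  1.35  2.12] 0.0 0.0
[-0.03  0.8  -1.02  1.56  0.71  1.19  2.06] 0.0 0.0
t 48.4 tcp [0.436 0.031 0.151] shift [-0.0795, -0.0259, 0.0507] turn [0.0023, -1.3953, -0.0217] w 1.0 F [ 0.2  0.5 -0.9]
```

Call:
{"api": "carry_out", "payload": {
  "motion": [
    [[1,0,0,0,0,0,0.149],[1,0,0,0,0,0,0.298],[1,0,0,0,0,0,0.447],[1,0,0,0,0,0,0.596],[1,0,0,0,0,0,0.745],[1,0,0,0,0,0,0.894],[1,0,0,0,0,0,1.043],[1,0,0,0,0,0,1.192],[1,0,0,0,0,0,1.341],[1,0,0,0,0,0,1.49],[1,0,0,0,0,0,1.639],[1,0,0,0,0,0,1.788],[1,0,0,0,0,0,1.937],[1,0,0,0,0,0,2.086],[1,0,0,0,0,0,2.235],[1,0,0,0,0,0,2.384],[1,0,0,0,0,0,2.533],[1,0,0,0,0,0,2.682],[1,0,0,0,0,0,2.831],[1,0,0,0,0,0,2.98]]
  ]
}}

```text
time_s: 50.4
ee_pos: [0.3989, 0.058, 0.234]
tcp_rot: [0.948, 1.592, -0.985]
wrist_force: [-1.1, 0.2, 0.5]
grip_width: 0.997
finger_force: 0.0
```

Run:
```python
from kin import *
o=get_obs();x=fit()[0];q=o["q"];print(q.round(2))
for p,T in [([.436,.031,.17],tool(-69.3,90,0)),([.436,.031,.03],tool(-69.3,90,0)),([.5729,.3981,.2],tool(-83.7,90,0)),([.5729,.3981,.1],tool(-83.7,90,0))]:
    r=ik(p,T,q,x);print(*r);q=r[0]
rel([.436,.031,.17],tool(-69.3,90,0),True)
```

```text
[-1.76  0.89  0.93  2.16  0.53  1.22 -0.67]
[-1.02  0.19  0.96  2.13 -0.2   0.91  0.41] 0.0 0.0
[-0.76  0.42  0.69  2.27 -0.49  0.59  0.66] 0.0 0.0
[-1.12  0.65  0.75  1.46 -0.45  1.22 -0.21] 0.0 0.0
[-1.11  0.72  0.7   1.57 -0.51  1.04 -0.16] 0.0 0.0
t 50.4 tcp [0.436 0.031 0.151] shift [0.0706, 0.0364, 0.0518] turn [-0.1116, 1.3941, 0.1129] w 0.997 F [-1.1  0.2  0.5]
```

Call:
{"api": "carry_out", "payload": {
  "motion": [
    [[1,0,0.004,0,-0.011,0.14,0.011],[1,0,0.008,0,-0.022,0.28,0.023],[1,0.01,0.012,0.005,-0.033,0.42,0.034],[1,0.02,0.016,0.01,-0.045,0.56,0.045],[1,0.03,0.02,0.015,-0.056,0.7,0.057],[1,0.04,0.024,0.02,-0.067,0.84,0.068],[1,0.05,0.028,0.03,-0.078,0.98,0.079],[1,0.06,0.032,0.04,-0.09,1.12,0.091],[1,0.07,0.036,0.052,-0.1,1.26,0.102],[1,0.071,0.036,0.052,-0.112,1.394,0.113],[1,0.071,0.036,0.052,-0.112,1.394,0.113],[1,0.071,0.036,0.052,-0.112,1.394,0.113],[1,0.071,0.036,0.052,-0.112,1.394,0.113],[1,0.071,0.036,0.052,-0.112,1.394,0.113]]
  ]
}}

```text
time_s: 51.8
ee_pos: [0.4345, 0.0322, 0.1505]
tcp_rot: [-1.778, -2.586, 0.01]
wrist_force: [-0.1, 0.5, -0.4]
grip_width: 1.001
finger_force: 0.0
```

Run:
```python
from kin import *
o=log();print(o["q"].round(2))
p,W=cloud("side");h=cv2.cvtColor(p,cv2.COLOR_BGR2HSV);m=(h[...,0]>14)&(h[...,0]<34)&(h[...,1]>110)&(W[...,2]>.033)&(W[...,2]<.065)&(W[...,0]<.53)&(W[...,1]<.3)&(W[...,1]>-.27);print(blob("side",m,.044))
rel([.436,.031,.03],tool(-69.3,90,0),True)
```

```text
[-1.01  0.19  0.94  2.13 -0.19  0.91  0.42]
(array([433.5,  15.7,  44. ]), np.int32(288), array([433.5,  15.2]), array([61. , 69.4]), 17.5)
t 51.9 tcp [0.436 0.031 0.011] shift [-0.0016, 0.0018, 0.1396] turn [-0.0068, 0.0007, 0.0051] w 0.998 F [-0.  -1.1 -0.6]
```

Run:
```python
from kin import *
for n in("top","side"):
    p,W=cloud(n);h=cv2.cvtColor(p,cv2.COLOR_BGR2HSV)
    for z in(.033,.038,.041):
        m=(h[...,0]>14)&(h[...,0]<34)&(h[...,1]>110)&(W[...,2]>z)&(W[...,2]<.065)&(W[...,0]<.53)&(W[...,1]<.3)&(W[...,1]>-.27);print(n,z,blob(n,m,.044))
    if n=="side":cv2.imwrite("pics/s8.png",cv2.resize(p[110:230,220:340],None,fx=4,fy=4,interpolation=2))
```

```text
top 0.033 (array([530.1, 268.5,  44. ]), np.int32(1), array([530.1, 268.5]), array([0., 0.]), 0.0)
top 0.038 (array([530.1, 268.5,  44. ]), np.int32(1), array([530.1, 268.5]), array([0., 0.]), 0.0)
top 0.041 (array([530.1, 268.5,  44. ]), np.int32(1), array([530.1, 268.5]), array([0., 0.]), 0.0)
side 0.033 (array([433.2,  16. ,  44. ]), np.int32(292), array([433.7,  16.2]), array([61.4, 71.1]), 19.0)
side 0.038 (array([433.6,  12.9,  44. ]), np.int32(261), array([434. ,  13.2]), array([60. , 65.2]), 19.0)
side 0.041 (array([433. ,  11.8,  44. ]), np.int32(191), array([434. ,  12.4]), array([58.7, 63.8]), 18.1)
```

View pics/s8.png

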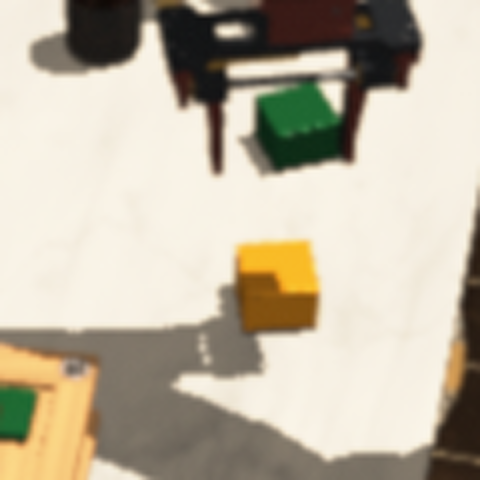

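Run:
```python
from kin import *
rel([.46,.22,.151],tool(-69.3,90,0))
```

```text
t 52.0 tcp [0.46  0.22  0.151] shift [0.1666, 0.0908, -0.0009] turn [-0.0063, 0.0002, 0.0044] w 1.002 F [0.1 0.2 0.6]
```

Call:
{"api": "carry_out", "payload": {
  "motion": [
    [[1,0.04,0.023,0,0,0,0],[1,0.08,0.045,0,0,0,0],[1,0.125,0.068,0,0,0,0],[1,0.167,0.091,0,0,0,0],[1,0.167,0.091,0,0,0,0],[1,0.167,0.091,0,0,0,0],[1,0.167,0.091,0,0,0,0]]
  ]
}}

```text
time_s: 52.65
ee_pos: [0.4606, 0.2179, 0.1503]
tcp_rot: [-1.784, -2.582, 0.008]
wrist_force: [0.1, -0.4, -1.1]
grip_width: 0.997
finger_force: 0.0
```

```bash
python3 look2.py
python3 - <<'E'
from kin import *
rel([.436,.008,.03],tool(-69.3,90,0),True)
E
```

```text
t 52.65 [-1.2   0.35  0.84  1.97 -0.31  0.97  0.15] [0.461 0.218 0.15 ] [ 0.1 -0.4 -1.1]
top yellow (array([432.5,  10. ,  44. ]), np.int32(278), array([432.3,  10.3]), array([59.7, 58.7]), 19.3) [0.037 0.043 0.049]
top green None 0
side yellow (array([415.6,  24.3,  44. ]), np.int32(102), array([417. ,  23.1]), array([34.3, 46.7]), 11.1) [0.034 0.042 0.046]
side green (array([ 454.2, -180.7,   44. ]), np.int32(206), array([ 455. , -180.6]), array([62.8, 65.8]), 32.8) [0.035 0.042 0.046]
t 52.8 tcp [0.436 0.008 0.011] shift [-0.1874, -0.0964, 0.14] turn [-0.0057, -0.0006, -0.001] w 1.002 F [ 0.7 -0.5  0.6]
```

Run:
```python
from kin import *
rel([.4355,.010,.03],tool(-70.7,90,0),True)
```

```text
t 52.8 tcp [0.4355 0.01   0.011 ] shift [-0.1854, -0.0961, 0.14] turn [-0.0057, -0.0005, 0.0234] w 1.002 F [ 0.7 -0.5  0.6]
```

Call:
{"api": "carry_out", "payload": {
  "motion": [
    [[1,-0.04,-0.02,0,-0.006,0,0.023],[1,-0.08,-0.041,0,-0.006,0,0.023],[1,-0.12,-0.062,0,-0.006,0,0.023],[1,-0.16,-0.083,0.01,-0.006,0,0.023],[1,-0.185,-0.096,0.04,-0.006,0,0.023],[1,-0.185,-0.096,0.075,-0.006,0,0.023],[1,-0.185,-0.096,0.11,-0.006,0,0.023],[1,-0.185,-0.096,0.13,-0.006,0,0.023],[1,-0.185,-0.096,0.14,-0.006,0,0.023],[1,-0.185,-0.096,0.14,-0.006,0,0.023],[1,-0.185,-0.096,0.14,-0.006,0,0.023],[0,-0.185,-0.096,0.14,-0.006,0,0.023],[0,-0.185,-0.096,0.14,-0.006,0,0.023],[0,-0.185,-0.096,0.14,-0.006,0,0.023],[0,-0.185,-0.096,0.14,-0.006,0,0.023],[0,-0.185,-0.096,0.14,-0.006,0,0.023],[0,-0.185,-0.096,0.1,-0.006,0,0.023],[0,-0.185,-0.096,0.06,-0.006,0,0.023],[0,-0.185,-0.096,0.01,-0.006,0,0.023],[0,-0.185,-0.096,-0.04,-0.006,0,0.023]]
  ]
}}

```text
time_s: 54.75
ee_pos: [0.4362, 0.011, 0.1921]
tcp_rot: [-1.816, -2.563, 0.003]
wrist_force: [0.6, 2.0, -1.4]
grip_width: 0.675
finger_force: 30.0
```

Run:
```python
from kin import *
o=log();print(o["q"].round(2),o["grip_width"],o["finger_force"])
rel([.5729,.3985,.20],tool(-83.7,90,0),True)
rel([.5729,.3985,.15],tool(-83.7,90,0),True)
```

```text
[-1.07  0.11  1.04  2.08 -0.11  1.01  0.36] 0.6753775675684452 29.984262138605118
t 54.8 tcp [0.5729 0.3985 0.181 ] shift [0.3203, 0.2574, 0.0105] turn [-0.0017, 0.0008, 0.2278] w 0.675 F [ 0.6  2.  -1.4]
t 54.8 tcp [0.5729 0.3985 0.131 ] shift [0.3204, 0.2574, 0.0605] turn [-0.0017, 0.0008, 0.2278] w 0.675 F [ 0.6  2.  -1.4]
```

Call:
{"api": "carry_out", "payload": {
  "motion": [
    [[0,0.032,0.026,-0.005,0,0,0.023],[0,0.064,0.051,-0.005,0,0,0.046],[0,0.096,0.077,-0.005,0,0,0.068],[0,0.128,0.103,-0.005,0,0,0.091],[0,0.16,0.129,-0.005,0,0,0.114],[0,0.192,0.154,-0.005,0,0,0.137],[0,0.224,0.18,-0.005,0,0,0.16],[0,0.256,0.206,-0.005,0,0,0.182],[0,0.288,0.231,-0.005,0,0,0.205],[0,0.32,0.257,-0.005,-0.002,0,0.228],[0,0.32,0.257,0,-0.002,0,0.228],[0,0.32,0.257,0.02,-0.002,0,0.228],[0,0.32,0.257,0.04,-0.002,0,0.228],[0,0.32,0.257,0.06,-0.002,0,0.228],[0,0.32,0.257,0.06,-0.002,0,0.228],[0,0.32,0.257,0.06,-0.002,0,0.228],[0,0.32,0.257,0.06,-0.002,0,0.228]]
  ]
}}

```text
time_s: 56.45
ee_pos: [0.5736, 0.3991, 0.1324]
tcp_rot: [2.094, 2.34, 0.006]
wrist_force: [-0.4, -0.5, -2.0]
grip_width: 0.68
finger_force: 30.0
```

Run:
```python
from kin import *
o=log();print(o["q"].round(2),o["grip_width"])
p,W=cloud("side");h=cv2.cvtColor(p,cv2.COLOR_BGR2HSV)
m=(h[...,0]>14)&(h[...,0]<34)&(h[...,1]>110)&near(W,.573,.4,.06)&(W[...,2]>.095)
print(m.sum(),np.nanpercentile(W[m],[2,98],axis=0).round(3).tolist())
for i in range(3):rel([.5729,.3985,.103],tool(-83.7,90,0),True);read_camera("side")
```

```text
[-1.17  0.71  0.82  1.51 -0.55  1.15 -0.14] 0.6802145991514538
815 [[0.526, 0.37, 0.123], [0.606, 0.429, 0.267]]
t 56.5 tcp [0.5729 0.3985 0.084 ] shift [-0.0007, -0.001, 0.0485] turn [0.0038, -0.0016, 0.0009] w 0.682 F [-0.1 -0.1 -1.1]
t 56.5 tcp [0.5729 0.3985 0.084 ] shift [-0.0008, -0.0009, 0.0485] turn [0.0037, -0.0018, 0.0009] w 0.676 F [-0.6  0.7 -1.3]
t 56.6 tcp [0.5729 0.3985 0.084 ] shift [-0.0008, -0.0008, 0.0483] turn [0.0035, -0.0017, 0.0009] w 0.682 F [ 0.4  0.5 -1.6]
```

Call:
{"api": "carry_out", "payload": {
  "motion": [
    [[0,-0.001,-0.001,0.015,0.004,-0.002,0.001],[0,-0.001,-0.001,0.028,0.004,-0.002,0.001],[0,-0.001,-0.001,0.036,0.004,-0.002,0.001],[0,-0.001,-0.001,0.04,0.004,-0.002,0.001],[0,-0.001,-0.001,0.043,0.004,-0.002,0.001],[0,-0.001,-0.001,0.046,0.004,-0.002,0.001],[0,-0.001,-0.001,0.0485,0.004,-0.002,0.001],[0,-0.001,-0.001,0.0485,0.004,-0.002,0.001]]
  ]
}}

```text
time_s: 57.45
ee_pos: [0.5722, 0.3981, 0.0825]
tcp_rot: [-2.096, -2.34, 0.003]
wrist_force: [0.4, -0.1, -0.9]
grip_width: 0.681
finger_force: 30.0
```

Run:
```python
from kin import *
o=log();print(o["torque"].round(2))
rel([.5729,.3985,.1],tool(-83.7,90,0),True)
```

```text
[ 0.13 -0.06  0.06]
t 57.5 tcp [0.5729 0.3985 0.081 ] shift [0.0003, 0.0008, 0.0015] turn [-0.0018, 0.0011, 0.0] w 0.681 F [ 0.4 -0.1 -0.9]
```

Call:
{"api": "carry_out", "payload": {
  "motion": [
    [[0,0,0,0.0015,0,0,0],[0,0,0,0.0015,0,0,0],[1,0,0,0.0015,0,0,0],[1,0,0,0.0015,0,0,0],[1,0,0,0.0015,0,0,0],[1,0,0,0.0015,0,0,0],[1,0,0,0.0015,0,0,0],[1,0,0,-0.03,0,0,0],[1,0,0,-0.07,0,0,0],[1,0,0,-0.11,0,0,0],[1,0,0,-0.13,0,0,0],[1,0,0,-0.13,0,0,0]]
  ]
}}

```text
time_s: 58.65
ee_pos: [0.5741, 0.3986, 0.2164]
tcp_rot: [2.096, 2.339, 0.005]
wrist_force: [0.2, 0.6, -0.8]
grip_width: 0.999
finger_force: 0.0
```

```bash
cat > look3.py <<'E'
from kin import *
o=log();print("t",o["time_s"],o["q"].round(2),o["ee_pos"].round(3))
for n in("top","side"):
    p,W=cloud(n);h=cv2.cvtColor(p,cv2.COLOR_BGR2HSV)
    y=(h[...,0]>14)&(h[...,0]<34)&(h[...,1]>110)&near(W,.573,.398,.05)&(W[...,2]>.1)&(W[...,2]<.14)
    print(n,"yellow",blob(n,y,.114) if y.any() else 0,np.nanpercentile(W[y][:,2],[5,50,95]).round(4) if y.any() else 0)
    m=near(W,.453,-.188,.1)&(W[...,2]>.033)&(W[...,2]<.07);print(n,"green",blob(n,m,.044) if m.any() else 0)
E
python3 look3.py
python3 - <<'E'
from kin import *
rel([.456,-.188,.2],tool(-58.2,90,0),True);rel([.456,-.188,.2],tool(-148.2,90,0),True)
o=get_obs();x=fit()[0];q=o["q"]
for p,T in [([.456,-.188,.2],tool(-148.2,90,0)),([.456,-.188,.03],tool(-148.2,90,0)),([.59,.239,.2],tool(-83.7,90,0))]:
    r=ik(p,T,q,x);print(*r)
for p,T in [([.456,-.188,.2],tool(-58.2,90,0)),([.456,-.188,.03],tool(-58.2,90,0)),([.59,.239,.2],tool(-83.7,90,0))]:
    r=ik(p,T,q,x);print(*r)
E
```

```text
t 58.65 [-1.18  0.65  0.86  1.42 -0.5   1.3  -0.18] [0.574 0.399 0.216]
top yellow (array([571. , 387.2, 114. ]), np.int32(233), array([569.7, 388.8]), array([62.6, 48.6]), 6.5) [0.1046 0.113  0.1193]
top green (array([ 453.4, -189.3,   44. ]), np.int32(283), array([ 453.3, -188.8]), array([59.4, 61.4]), 31.8)
side yellow (array([569.2, 401.1, 114. ]), np.int32(524), array([569. , 401.6]), array([62.2, 70.4]), 5.5) [0.1042 0.1122 0.1157]
side green (array([ 454.6, -183. ,   44. ]), np.int32(228), array([ 453.7, -181. ]), array([64.4, 74.6]), 31.6)
t 58.8 tcp [ 0.456 -0.188  0.181] shift [-0.5699, -0.1798, 0.0322] turn [-0.0021, 0.0003, -0.445] w 0.999 F [ 0.   0.3 -0.6]
t 58.8 tcp [ 0.456 -0.188  0.181] shift [-0.5699, -0.1798, 0.0322] turn [-0.0013, 0.0018, 1.1258] w 0.999 F [ 0.   0.3 -0.6]
[-0.66  0.47  1.28  1.96 -0.51  1.09 -0.18] 0.0 0.0
[-0.46  0.68  1.01  2.13 -0.83  0.8   0.07] 0.0 0.0
[-1.03  0.58  0.88  1.62 -0.47  1.17  0.07] 0.0 0.0
[-0.48  0.29  0.94  1.97 -0.27  1.02  1.14] 0.0 0.0
[-0.21  0.49  0.63  2.15 -0.48  0.65  1.31] 0.0 0.0
[-1.03  0.58  0.88  1.62 -0.47  1.17  0.07] 0.0 0.0
```

Call:
{"api": "carry_out", "payload": {
  "motion": [
    [[1,-0.04,-0.013,-0.01,0,0,-0.035],[1,-0.08,-0.026,-0.01,0,0,-0.07],[1,-0.12,-0.038,-0.01,0,0,-0.1],[1,-0.16,-0.051,-0.01,0,0,-0.13],[1,-0.2,-0.064,-0.01,0,0,-0.16],[1,-0.24,-0.077,-0.01,0,0,-0.19],[1,-0.28,-0.09,-0.01,0,0,-0.22],[1,-0.32,-0.102,-0.01,0,0,-0.25],[1,-0.36,-0.115,-0.01,0,0,-0.28],[1,-0.4,-0.128,-0.01,0,0,-0.31],[1,-0.44,-0.14,0,0,0,-0.34],[1,-0.48,-0.152,0,0,0,-0.37],[1,-0.52,-0.165,0.01,0,0,-0.41],[1,-0.55,-0.174,0.02,0,0,-0.43],[1,-0.57,-0.18,0.032,-0.002,0,-0.445],[1,-0.57,-0.18,0.032,-0.002,0,-0.445],[1,-0.57,-0.18,0.032,-0.002,0,-0.445],[1,-0.57,-0.18,0.032,-0.002,0,-0.445]]
  ]
}}

```text
time_s: 60.55
ee_pos: [0.4562, -0.1869, 0.1814]
tcp_rot: [-1.526, -2.746, 0.001]
wrist_force: [0.7, 0.6, 0.2]
grip_width: 0.998
finger_force: 0.0
```

Run:
```python
from kin import *
o=log();print(o["q"].round(2))
p,W=cloud("side");m=mask(p,"green",80)&near(W,.453,-.188,.1)&(W[...,2]>.033)&(W[...,2]<.07);print(blob("side",m,.044))
rel([.456,-.188,.03],tool(-58.2,90,0),True)
```

```text
[-0.5   0.29  0.98  1.98 -0.28  1.02  1.16]
(array([ 454.1, -180.2,   44. ]), np.int32(206), array([ 454.8, -179.6]), array([62.6, 67.7]), 31.1)
t 60.6 tcp [ 0.456 -0.188  0.011] shift [-0.0007, -0.0009, 0.1706] turn [-0.0003, 0.0004, 0.0017] w 0.998 F [ 0.5 -0.4  0.3]
```

Not moved; grasp and lift.

Call:
{"api": "carry_out", "payload": {
  "motion": [
    [[1,-0.001,-0.001,0.045,0,0,0.002],[1,-0.001,-0.001,0.09,0,0,0.002],[1,-0.001,-0.001,0.13,0,0,0.002],[1,-0.001,-0.001,0.155,0,0,0.002],[1,-0.001,-0.001,0.17,0,0,0.002],[1,-0.001,-0.001,0.17,0,0,0.002],[1,-0.001,-0.001,0.17,0,0,0.002],[0,-0.001,-0.001,0.17,0,0,0.002],[0,-0.001,-0.001,0.17,0,0,0.002],[0,-0.001,-0.001,0.17,0,0,0.002],[0,-0.001,-0.001,0.17,0,0,0.002],[0,-0.001,-0.001,0.17,0,0,0.002],[0,-0.001,-0.001,0.13,0,0,0.002],[0,-0.001,-0.001,0.09,0,0,0.002],[0,-0.001,-0.001,0.04,0,0,0.002],[0,-0.001,-0.001,-0.01,0,0,0.002],[0,-0.001,-0.001,-0.02,0,0,0.002],[0,-0.001,-0.001,-0.02,0,0,0.002]]
  ]
}}

```text
time_s: 62.4
ee_pos: [0.4566, -0.1894, 0.2029]
tcp_rot: [1.528, 2.741, 0.003]
wrist_force: [-0.1, 0.3, -2.3]
grip_width: 0.677
finger_force: 30.0
```

Run:
```python
from kin import *
o=log();print(o["q"].round(2),o["grip_width"],o["finger_force"])
rel([.5905,.2395,.21],tool(-83.7,90,0),True)
```

```text
[-0.54  0.26  1.02  1.95 -0.26  1.06  1.14] 0.6770539332811638 30.00005543231964
t 62.4 tcp [0.5905 0.2395 0.191 ] shift [0.2944, 0.3394, 0.0124] turn [0.0036, 0.0012, 0.4438] w 0.677 F [-0.1  0.3 -2.3]
```

Call:
{"api": "carry_out", "payload": {
  "motion": [
    [[0,0.025,0.028,0,0,0,0.037],[0,0.049,0.057,0,0,0,0.074],[0,0.074,0.085,0,0,0,0.111],[0,0.098,0.113,0,0,0,0.148],[0,0.123,0.141,0,0,0,0.185],[0,0.147,0.17,0,0,0,0.222],[0,0.172,0.198,0,0,0,0.259],[0,0.196,0.226,0,0,0,0.296],[0,0.221,0.255,0,0,0,0.333],[0,0.245,0.283,0,0,0,0.37],[0,0.27,0.311,0.006,0.003,0.001,0.41],[0,0.294,0.339,0.012,0.003,0.001,0.444],[0,0.294,0.339,0.03,0.003,0.001,0.444],[0,0.294,0.339,0.05,0.003,0.001,0.444],[0,0.294,0.339,0.072,0.003,0.001,0.444],[0,0.294,0.339,0.072,0.003,0.001,0.444],[0,0.294,0.339,0.072,0.003,0.001,0.444],[0,0.294,0.339,0.072,0.003,0.001,0.444]]
  ]
}}

```text
time_s: 64.2
ee_pos: [0.5901, 0.2382, 0.1296]
tcp_rot: [-2.097, -2.337, 0.004]
wrist_force: [0.3, -1.0, -1.2]
grip_width: 0.677
finger_force: 30.0
```

Run:
```python
from kin import *
o=log();print(o["q"].round(2),o["grip_width"],o["finger_force"])
for i in range(3):rel([.5905,.2395,.103],tool(-83.7,90,0),True);p,W=cloud("top")
m=mask(p,"green",60)&near(W,.59,.24,.06)&(W[...,2]>.12)&(W[...,2]<.2);print(blob("top",m,.164) if m.any() else 0)
```

```text
[-1.05  0.65  0.91  1.68 -0.56  1.1   0.13] 0.6765158408597939 29.999980330467224
t 64.2 tcp [0.5905 0.2395 0.084 ] shift [0.0012, 0.0007, 0.0456] turn [-0.0028, 0.0006, -0.0016] w 0.677 F [ 0.3 -1.  -1.2]
t 64.2 tcp [0.5905 0.2395 0.084 ] shift [0.001, 0.0005, 0.0459] turn [-0.0022, 0.0002, -0.0015] w 0.681 F [ 0.6 -0.1 -1. ]
t 64.3 tcp [0.5905 0.2395 0.084 ] shift [0.0009, 0.0004, 0.0462] turn [-0.0018, -0.0, -0.0014] w 0.678 F [-0.9 -1.  -0.5]
(array([595.4, 211.7, 164. ]), np.int32(23), array([594.5, 211.8]), array([38.3,  6.3]), 7.5)
```

Call:
{"api": "carry_out", "payload": {
  "motion": [
    [[0,0.001,0,0.015,-0.002,0,0],[0,0.001,0,0.026,-0.002,0,0],[0,0.001,0,0.034,-0.002,0,0],[0,0.001,0,0.038,-0.002,0,0],[0,0.001,0,0.041,-0.002,0,0],[0,0.001,0,0.044,-0.002,0,0],[0,0.001,0,0.0465,-0.002,0,0],[0,0.001,0,0.0465,-0.002,0,0]]
  ]
}}

```text
time_s: 65.15
ee_pos: [0.5894, 0.2396, 0.0827]
tcp_rot: [-2.097, -2.339, 0.002]
wrist_force: [-0.3, -0.4, -1.2]
grip_width: 0.681
finger_force: 30.0
```

Run:
```python
from kin import *
o=log();print(o["torque"].round(2))
rel([.5905,.2395,.1],tool(-83.7,90,0),True)
```

```text
[-0.03 -0.06 -0.04]
t 65.2 tcp [0.5905 0.2395 0.081 ] shift [-0.0002, 0.0011, 0.0017] turn [-0.0011, 0.0005, -0.0011] w 0.681 F [-0.3 -0.4 -1.2]
```

Free in the pocket; release, rise, and clear out toward the robot's right.

Call:
{"api": "carry_out", "payload": {
  "motion": [
    [[0,0,0,0.0017,0,0,0],[0,0,0,0.0017,0,0,0],[1,0,0,0.0017,0,0,0],[1,0,0,0.0017,0,0,0],[1,0,0,0.0017,0,0,0],[1,0,0,0.0017,0,0,0],[1,0,0,0.0017,0,0,0],[1,0,0,-0.03,0,0,0],[1,0,0,-0.07,0,0,0],[1,0,0,-0.11,0,0,0],[1,0,0,-0.15,0,0,0],[1,-0.04,0,-0.15,0,0,0],[1,-0.08,0,-0.15,0,0,0],[1,-0.12,0,-0.15,0,0,0],[1,-0.16,0,-0.15,0,0,0],[1,-0.2,0,-0.15,0,0,0],[1,-0.24,0,-0.15,0,0,0],[1,-0.28,0,-0.15,0,0,0],[1,-0.32,0,-0.15,0,0,0],[1,-0.32,0,-0.15,0,0,0]]
  ]
}}

```text
time_s: 67.15
ee_pos: [0.6235, -0.0861, 0.2338]
tcp_rot: [2.106, 2.328, -0.004]
wrist_force: [-0.1, -0.6, -0.3]
grip_width: 1.002
finger_force: 0.0
```

```bash
python3 look3.py
python3 - <<'E'
from kin import *
p,W=cloud("top");ps,Ws=cloud("side")
m=mask(p,"green",60)&near(W,.59,.24,.05)&(W[...,2]>.09)&(W[...,2]<.14);print("green",blob("top",m,.114),np.nanpercentile(W[m][:,2],[5,50,95]).round(4))
h=cv2.cvtColor(p,cv2.COLOR_BGR2HSV);m=(W[...,0]>.5)&(W[...,0]<.68)&(W[...,1]>.15)&(W[...,1]<.5)&(W[...,2]<.088)&(W[...,2]>.06)&(h[...,1]>60)&(h[...,0]<35)
A=np.c_[W[m][:,:2],np.ones(m.sum())];print("tray z",np.nanmedian(W[m][:,2]).round(4),np.linalg.lstsq(A,W[m][:,2],rcond=None)[0][:2].round(3))
cv2.imwrite("pics/end.png",np.hstack([cv2.resize(p[120:220,130:260],(520,400),interpolation=2),cv2.resize(ps[160:310,170:270],(267,400),interpolation=2)]))
E
```

```text
t 67.15 [-0.59  0.54  0.98  1.59 -0.46  1.26  0.57] [ 0.623 -0.086  0.234]
top yellow (array([568.9, 394.9, 114. ]), np.int32(315), array([568.8, 394.9]), array([62.8, 58.7]), 3.2) [0.1049 0.1131 0.1185]
top green 0
side yellow (array([569.4, 401. , 114. ]), np.int32(521), array([568.9, 401.5]), array([62.1, 70.1]), 6.1) [0.1035 0.1121 0.1153]
side green 0
green (array([586.3, 236. , 114. ]), np.int32(248), array([586.3, 236.2]), array([55.7, 54. ]), 6.2) [0.1077 0.1135 0.1184]
tray z 0.0752 [0.004 0.002]
```

View pics/end.png

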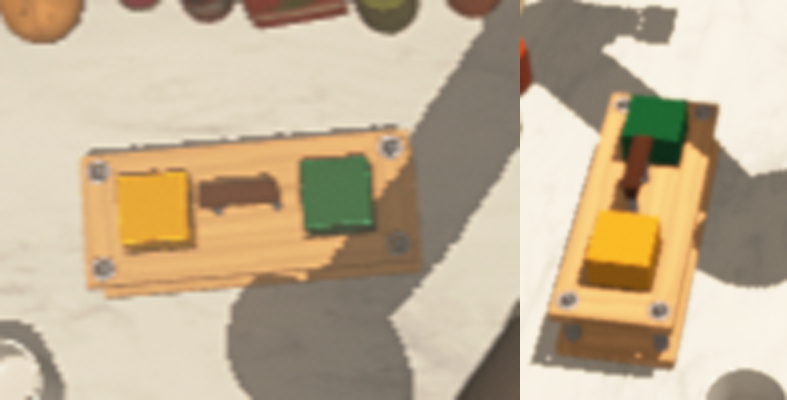

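The picture shows the upper tray level on its four pins, visible through the rings at about (97,170), (103,267), (390,147) and (398,243). Yellow, at about (155,207), and green, at about (337,195), are both rim-down at the seated height, with their tops near 0.113 m. I am handing the job in.

```bash
python3 -c "
from plant import *
print(sign_off())"
```

```text
the job is handed in; nothing more can be done
None
```

I handed the job in at about 67 s of the 210 s allowed: red and blue are rim-down in the lower tray, the upper tray is level on its four posts, and yellow and green are rim-down in it. All four moulds were present, and all four read at the seated height in the camera; I did not check the mug and garlic separately at the end, but no move went to them.

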